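# Clear the birdhouse bench: load and house the fittings tray, park the fence, hang the lamp

## Robot

A 6-joint arm with a two-finger parallel gripper is mounted at the origin on the work surface. World frame = base frame: x ahead of the robot, y to its left, z up, the work surface at z = 0. Lengths are in m, angles in rad, forces in N, time in s.
With the tool pointing down it reaches from about 0.275 to 1 m from the base axis. Payload 8.4 kg.
Tool frame: the origin (TCP) lies between the finger pads; the fingertips stand 14 mm ahead of it and the grasp point (between the pads) lies 5 mm behind it; z points along the fingers, y is the line along which they close (so a half turn about z gives the same grasp; the last joint's range is limited). The gripper opens to 85 mm and grips with 20 to 120 N. Pads are 22 mm wide; open, the fingers measure 114 mm over their backs; the gripper's body (76 mm by 85 mm) begins 54 mm behind the grasp point. The pads swing forward as they close: fully open they stand 13 mm farther back than shut.
Start: joints at [-1.165, 0.353, 1.633, -0, 1.155, -0.002], TCP at [0.248, -0.574, 0.245] pointing down, gripper open.
Joint ranges: [-2.63, 2.63], [-0.92, 2.1], [0.06, 2.66], [-1.3, 4.44], [0, 2.69], [-3.02, 3.02]. Speed limits (rad/s): [2.22, 2.22, 2.79, 3.14, 3.14, 3.14].

## Interface

Orientations are given as a unit quaternion [x, y, z, w].
In Python, from rig import ctrl gives the robot as it stands.
- The arm moves only by the tool carry_out, never from a script. Its arguments are lists of equal length, an entry for each row: "slide": the shift along the tool's x, y, z in m, a list of three; "angular": the turn, a rotation vector about the tool's x, y, z in units of 6 degrees (1.0 is 6 degrees), a list of three. A call has 1 to 8 rows; each row shifts and turns the commanded pose from where the row before left it, along the tool's axes as they then stand; what a row does not reach is not made up. A row lasts 1/12 s, in which the tool goes at most 41.7 mm and 7.16 degrees, less where a joint would pass 70% of its speed; a pose out of reach is approached as far as the arm can. A call is refused whole if a number of a shift passes 0.0417 or a number of a turn 1, either way. A call with a gripper value outside its range is refused whole. "grip" is the closure in counts, from 0 (fully open) to 255 (shut), set as the call begins (left out, the last holds). The fingers move at their own pace and stop on an object; "grip_force" is the grip in N (left out, the last holds). Time passes only in rows, so rows that do not move let the fingers close. It gives the time, the measured TCP pose, the force, the opening and the grip force at its end, in the units of the state.
- ctrl.observe(): the state, without advancing time (a new reading comes with each control period).
- ctrl.camera(name): name is "scene" or "top" or "wrist"; returns a dict with "frame" (420x560x3 uint8, red, green, blue), "fx", "fy", "cx", "cy" (pixels), "T" (4x4, takes a point from camera to world coordinates); the wrist camera has in their place "tool_from_camera" (4x4, takes a point from camera to tool coordinates, whose origin is the TCP and whose axes are the flange's). Camera axes: x right, y down, z forward; pixel columns grow to the right and rows downward; lengths in m; the calibration is good to about 2 mm. The wrist camera is an equidistant fisheye: a pixel r from the principal point sees the ray r / f radians off the axis. A picture is of the moment at which its call begins: read the wrist's pose just before it. There is no depth.
- ctrl.job_done(): hands the job in; it is judged then, once.
Trained networks look in the newest picture that a camera, given by its name, has taken for a name from the list of things; names that differ only in an ending like _2 or _b are one class to them, and where a whole thing is asked for, a point or a joint stands for the part that bears it (a point fixed in the world has none). Each returns a list of dicts, best first, with "conf" (0 to 1); they miss things now and then, are a little off and sometimes report something else, mostly with a low value. They report only what shows in the picture. A call takes as long as a camera call.
- ctrl.trace(camera, name): "pixels" (420x560 bool, what is visible of it) and "box" ([left, top, right, bottom] in pixels, round what is visible of it).
- ctrl.place_of(camera, name): "pixel" ([row, column] in pixels: a listed point, or the origin of a listed thing).
The state is a dict: "time_s": time; "qpos": joint angles; "qvel": joint speeds; "joint_efforts": joint torques, N m; "tcp_pos": TCP position; "eef_rot": TCP orientation; "ft_force": force on the tool from outside, world axes, zero at the start; "moment": the same for the moment, N m; "opening": finger opening in m; "finger_force": force on a finger pad.
Only numpy, scipy, OpenCV 4.12 (cv2) and the standard library are available. Lean on these libraries where they do the work, as an engineer would, in place of code of your own. Each camera call takes 0.05 s, during which the arm holds its last target. There are 200 camera calls.

## Task

Clear the bench after birdhouse building: put every loose fitting (closed hinges, perches, chimney block) into the fittings tray, slide the tray knob-outwards into its bay under the jig deck until it is fully home, and push the fence along its rail up against its parking stop, at the right-hand end of the rail for someone looking into the bay. Hang the work lamp on the bench hook by the notch in its carrying bar, lowering it gently onto the hook so that it stays hanging level and still. Do not tip the tray or the lamp over, and leave the front panel, spare battery, glue bottle and screwdriver where they are.

Things in the scene. Friction and masses are not known exactly. Their poses are not given: they have to be found in the camera images.
- deck: fixed plywood jig deck 206 mm wide (y), 182 deep (x), top 72 above the bench. Under it the tray bay: roofed, open to -x, 176 wide, 170 deep, 60 clear height, floor = bench. Origin on the bench at mid mouth, +x into the bay. Beside the mouth two 42 high guide cheeks flare out to -x (about 206 apart at the tips, 31 before the mouth). On top a rail along y at x = 75, top 81 up, a stop at each end
- bay_mouth (a point): middle of the bay mouth, 20 mm above the bench
- bay_stop (a point): middle of the inner face of the bay's back wall, 20 mm above the bench, 170 mm in from the mouth
- fence (a joint): black plastic cam lock fence on the rail, its cam already slack; m, 0 at the rail's +y end, growing as the fence slides towards the deck's -y; 0.120 at the parked (-y) end, against the end stop. It starts between 0 and 0.07; about 1.5 N to slide
- fence_grip (a point): middle of the top edge of the fence's upright plate, 117 mm above the bench, 135 in from the bay mouth along the deck's x; the plate is 14 thick along the deck's y (grip across this), 44 high, 110 long along the deck's x from 70 before to 40 beyond this point (the part over the rail carries the cam lever); lower edge 1 mm above the deck
- tray: loose open plywood tray, 170 x 170 mm outside, sides 45 high and 5 thick, floor 5 thick; its -x side is the front, 52 high, 6 thick, with a wooden knob. 0.3 to 0.55 kg empty; slides on the bench. Origin: centre of the underside; +x from knob to back goes into the bay first. Fully home its back touches the bay's back wall and its front is flush with the deck's front edge
- tray_knob (a point): middle of the part of the knob to grip: knob is a level cylinder 24 mm in diameter sticking 40 mm out of the tray's front along -x, its axis 34 mm above the bench; this point lies on the axis 22 mm out of the front (107 mm from the tray's centre). Grip from above across the tray's y
- tray_back (a point): middle of the back face of the tray, 20 mm above its underside, 85 mm from the tray's centre
- hinge_a: closed enamelled hinge lying flat, 64 mm long (x), 30 mm wide (y, from -16 to +14 mm about the origin, the knuckle on the -y side), 10 mm thick. Origin: centre of the underside. May be absent
- hinge_b: a second hinge, the same as hinge_a. May be absent
- perch_a: turned perch: round peg 14 mm in diameter standing up on a square foot 40 x 40 mm, 8 mm thick; 48 mm tall in all. Origin: centre of the underside. May be absent
- perch_b: a second perch, the same as perch_a. May be absent
- chimney: knotty pine chimney block, 34 x 34 mm, with a 38 x 38 mm cap over its top 8 mm; 44 mm tall. Origin: centre of the underside. May be absent
- lamp: work lamp standing upright, 0.25 to 0.4 kg: foot 64 (x) x 110 (y) x 30 mm; head 36 thick, to 94 height; heavy battery pack on the +y side out to y = 91, so its weight lies 20 to +y of the middle. Struts at y = +-54 carry a bar along y, 14 x 14, axis 175 up; the window under the bar spans 94 to 168 height and 100 along y, open to both x sides. Origin: centre of the underside
- lamp_notch (a point): underside of the bar (168 mm up) at y = +20 mm, over the lamp's weight, in the middle of the 24 mm wide notch between two small lugs (5 mm wide, 7 mm deep below the bar), where the hook goes
- lamp_grip (a point): on the bar's axis (175 mm up) at y = -26 mm, middle of the free stretch of bar to grip; grip across the lamp's x, 14 mm
- hook: fixed steel lamp hook: post 16 x 16 mm, 246 tall, at x = +75 on a plate 110 x 80 x 8 (x -10 to 100); from it a level round rod, 10 in diameter, top 240 above the bench, reaches towards the hook's -x, straight to x = -42, then bends up to a tip at x = -54 to -59, 254 high. Origin on the bench below the seat; the rod runs along x
- hook_seat (a point): top of the rod (240 mm up) in the middle of its level stretch, 75 mm from the post's axis: where the lamp's notch should rest
- front_panel: bystander: birch front panel with a hole, 120 x 170 x 9 mm, lying flat
- battery: bystander: silver cordless drill battery, 78 x 58 x 54 mm
- glue: bystander: white glue bottle, 56 mm in diameter, 150 mm tall
- driver: bystander: screwdriver, 180 mm long, lying

How it is judged:
By the outcome, as a careful person would: the job done as asked, in the order asked, and still so for the second after the job is handed in, with the robot touching nothing.
Of hinge_a, hinge_b, perch_a, perch_b, chimney only 3 to 5 are there at a start; the rules pass over those that are not, and their reading is None.
At some moment in a run one of hinge_a, hinge_b, perch_a, perch_b, chimney may be knocked a few centimetres aside while the robot is not near it.
It also fails if it takes over 208 s, if anything falls off the work surface, if the arm or the gripper's body presses on something with over 40 N, if the wrist force passes 120 N, or if a joint passes its speed limit or range.

## Working session

There is one attempt and no reset: what is moved stays moved. The work goes in short steps, Python scripts to look and compute and a tool call to move; the robot and the scene stay as the last step left them, time stands still between calls to the robot, and variables do not carry over. Pictures are saved under pics/ and viewed, at most 14 in all, crops included, and the job is handed in when it is done.

Besides the shell and the picture viewer there is one more tool, called as name(argument=value, ...) on one line, values as JSON. carry_out: Moves the arm, as the interface text tells. Its arguments: {"type":"object","properties":{"slide":{"type":"array"},"angular":{"type":"array"},"grip":{"type":"number"},"grip_force":{"type":"number"}},"required":["slide","angular"]}

```bash
mkdir -p pics; ls
cat > h.py <<'E'
import numpy as np,cv2
from rig import ctrl
from scipy.spatial.transform import Rotation as R
def shot(cam,name=None):
    s=ctrl.observe(); c=ctrl.camera(cam)
    if 'T' not in c:
        T=np.eye(4);T[:3,:3]=R.from_quat(s['eef_rot']).as_matrix();T[:3,3]=s['tcp_pos']
        c['T']=T@c['tool_from_camera'];c['fish']=1
    if name: cv2.imwrite('pics/%s.png'%name,c['frame'][:,:,::-1])
    return c
def ray(c,px):
    r,k=px; u=np.array([(k-c['cx'])/c['fx'],(r-c['cy'])/c['fy']])
    if c.get('fish'):
        t=np.hypot(*u); d=np.r_[u/max(t,1e-9)*np.sin(t),np.cos(t)]
    else: d=np.r_[u,1]
    return c['T'][:3,3],c['T'][:3,:3]@d
def atz(c,px,z):
    o,d=ray(c,px); return o+d*(z-o[2])/d[2]
def proj(c,p):
    q=np.linalg.inv(c['T'])@np.r_[p,1]; q=q[:3]
    if c.get('fish'):
        n=np.hypot(q[0],q[1]);t=np.arctan2(n,q[2]);u=q[:2]/max(n,1e-9)*t
    else:u=q[:2]/q[2]
    return np.array([u[1]*c['fy']+c['cy'],u[0]*c['fx']+c['cx']])
def tri(c1,p1,c2,p2):
    A=[];b=[]
    for c,p in((c1,p1),(c2,p2)):
        o,d=ray(c,p);d=d/np.linalg.norm(d);M=np.eye(3)-np.outer(d,d);A.append(M);b.append(M@o)
    return np.linalg.lstsq(np.vstack(A),np.hstack(b),rcond=None)[0]
def quad(m): # rect of a mask, (row,col) corners
    cs,_=cv2.findContours(m.astype(np.uint8),0,2);k=max(cs,key=cv2.contourArea)
    return k[:,0,::-1]
E
cat > a.py <<'E'
from h import *
np.set_printoptions(precision=4,suppress=True)
C={n:shot(n,n+'0') for n in('scene','top')}
for n in C:print(n,C[n]['fx'],C[n]['T'].tolist())
Z=dict(bay_mouth=.02,bay_stop=.02,fence_grip=.117,tray=0,tray_knob=.034,tray_back=.02,hinge_a=0,perch_a=0,chimney=0,lamp=0,lamp_notch=.168,lamp_grip=.175,hook=0,hook_seat=.24,front_panel=0,battery=0,glue=0,driver=0,deck=0)
for k,z in Z.items():
    for n in C:
        for d in ctrl.place_of(n,k)[:3]:
            if d['conf']>.25: print(k,n,round(d['conf'],2),np.round(d['pixel'],1),atz(C[n],d['pixel'],z)[:2])
E
python3 a.py
```

```text
pics
scene 405.23521911684617 [[0.46594808236314367, 0.6226176295827244, -0.628680898290141, 1.0839862418448825], [0.8847674100577712, -0.3349962447950331, 0.32398170638616347, -0.31185628919076125], [-0.00888901804324599, -0.7071950249443328, -0.7069626454433158, 0.8208954207173459], [0.0, 0.0, 0.0, 1.0]]
top 382.8782507948298 [[-0.006156863212420452, -0.9675338750450629, 0.25266636831139183, 0.277094107968503], [-0.9999738739944986, 0.005000060189390567, -0.005220222843639898, 0.0007672210351861447], [0.0037873953871139735, -0.25269190734644986, -0.9675393819363607, 1.0949647809332008], [0.0, 0.0, 0.0, 1.0]]
bay_mouth scene 0.95 [237.1 344.3] [0.5473 0.1687]
fence_grip scene 0.6 [182.4 384.9] [0.5051 0.3133]
tray scene 0.92 [251.8 273.2] [ 0.4887 -0.0106]
tray top 0.61 [248.  287.2] [ 0.4702 -0.0167]
tray_knob scene 0.78 [253.6 231. ] [ 0.4689 -0.1181]
tray_knob top 0.81 [244.8 323.4] [ 0.4727 -0.118 ]
tray_knob top 0.67 [260.  363.6] [ 0.4292 -0.2286]
tray_back scene 0.6 [233.5 297.9] [0.4791 0.0682]
tray_back top 0.8 [238.8 253.4] [0.4938 0.08  ]
hinge_a scene 0.54 [267.  185.9] 
[... 1037 characters left out ...]
6] [ 0.5801 -0.3728]
hook top 0.62 [182.  296.7] [ 0.6723 -0.0473]
hook_seat scene 0.72 [250.5 270.1] [ 0.6573 -0.1023]
hook_seat scene 0.62 [244.3 297.4] [ 0.6682 -0.0505]
hook_seat top 0.93 [149.1 299.3] [ 0.67   -0.0443]
front_panel scene 0.64 [164.7 322.2] [0.2448 0.2951]
front_panel top 0.76 [326.9 176.2] [0.2525 0.2901]
battery top 0.82 [153.8 345.9] [ 0.7639 -0.2008]
glue scene 0.82 [300.6 393.5] [0.7506 0.1691]
glue top 0.73 [223.4 222.1] [0.5444 0.1741]
glue top 0.58 [159.  227.5] [0.7482 0.1644]
driver scene 0.87 [233.1 170.2] [ 0.2987 -0.2272]
driver scene 0.26 [316.2 125.3] [ 0.4961 -0.3948]
deck scene 0.95 [241.6 346.1] [0.5493 0.1758]
deck top 0.96 [225.5 221.6] [0.5381 0.1753]
```

View pics/scene0.png

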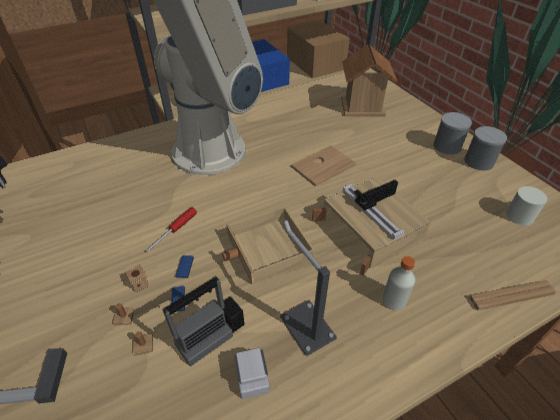

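View pics/top0.png

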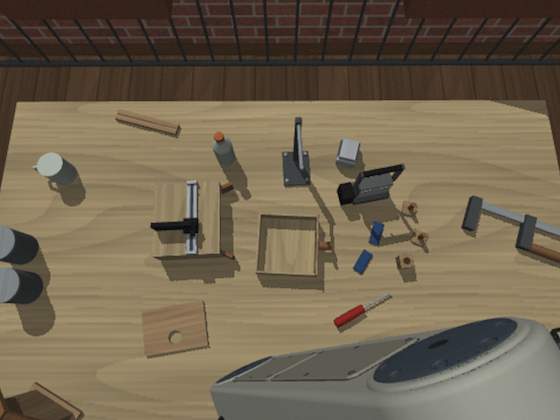

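Scene shows all five fittings left of the tray: two hinges (185,265; 178,297), two perches (122,314; 142,343) and the chimney (138,280). The tray knob faces -y, the bay opens to -y, the hook rod points to -x, and the lamp battery is towards +y.

```bash
cat > g.py <<'E'
from h import *
import sys
# g.py x y z yaw : shift in tool frame and yaw turn (units), yaw=angle of tool y axis, mod 180
def go():
    s=ctrl.observe();M=R.from_quat(s['eef_rot']).as_matrix();p=np.array(s['tcp_pos'])
    print('t',round(s['time_s'],1),'tcp',p.round(4),'yaxis deg',round(np.degrees(np.arctan2(M[1,1],M[0,1])),1),'tilt',M[:,2].round(3),'q6',round(s['qpos'][5],2),'open',round(s['opening'],4),'F',np.round(s['ft_force'],1))
    return s,M,p
if __name__=='__main__':
    s,M,p=go();print(M.round(3))
    if len(sys.argv)>3:
        a=np.array(list(map(float,sys.argv[1:4])));print('shift tool',(M.T@(a-p)).round(4))
    c=ctrl.camera('wrist');print(c['fx'],c['cx'],c['cy'],c['tool_from_camera'].tolist() if hasattr(c['tool_from_camera'],'tolist') else c['tool_from_camera'])
E
python3 g.py .47 -.32 .33
```

```text
t 2.0 tcp [ 0.2479 -0.5738  0.2453] yaxis deg -66.6 tilt [ 0.  0. -1.] q6 -0.0 open 0.0857 F [ 1.6 -0.8  0.3]
[[ 0.918  0.397  0.   ]
 [ 0.397 -0.918  0.   ]
 [ 0.    -0.    -1.   ]]
shift tool [ 0.3046 -0.1449 -0.0847]
325.19226210127806 284.29798165526455 206.93506947699544 [[0.0008269772558782019, -0.9630964509296652, -0.2691552383203759, 0.06806001813025234], [0.9999992469624953, 0.0010405136284319953, -0.0006506964183436477, 9.452349059702048e-05], [0.0009067431047756521, -0.26915449752524884, 0.9630965861630236, -0.1277711211984647], [0.0, 0.0, 0.0, 1.0]]
```

carry_out(slide=[[0,0,-0.02],[0,0,-0.02],[0,0,-0.02],[0,0,-0.02]], angular=[[0,0,0.975],[0,0,0.975],[0,0,0.975],[0,0,0.975]], grip=0)

```text
time_s: 2.38
tcp_pos: [0.2478, -0.5736, 0.3261]
eef_rot: [1.0, -0.003, -0.0, -0.0]
ft_force: [-0.6, 0.7, -1.0]
opening: 0.0853
finger_force: 0.0
```

carry_out(slide=[[0.022,-0.028,0],[0.022,-0.028,0],[0.022,-0.028,0],[0.022,-0.028,0],[0.022,-0.028,0],[0.022,-0.028,0],[0.022,-0.028,0],[0.022,-0.028,0]], angular=[[0,0,0],[0,0,0],[0,0,0],[0,0,0],[0,0,0],[0,0,0],[0,0,0],[0,0,0]])

```text
time_s: 3.05
tcp_pos: [0.4248, -0.3484, 0.3255]
eef_rot: [1.0, -0.0, 0.0, 0.0]
ft_force: [0.6, -0.7, -0.4]
opening: 0.0854
finger_force: 0.0
```

```bash
cat > w.py <<'E'
from h import *
from g import go
import sys
np.set_printoptions(precision=4,suppress=True)
go(); c=shot('wrist',sys.argv[1])
Z=dict(hinge_a=(0,.01),perch_a=(0,.008),chimney=(0,.044))
for k,(z,zt) in Z.items():
    for d in ctrl.place_of('wrist',k)[:4]:
        if d['conf']>.2: print(k,round(d['conf'],2),np.round(d['pixel'],1),atz(c,d['pixel'],z)[:2])
    for d in ctrl.trace('wrist',k)[:4]:
        if d['conf']>.2 and d['pixels'].sum()>30:
            q=quad(d['pixels']); P=np.array([atz(c,x,zt)[:2] for x in q],np.float32)
            r=cv2.minAreaRect(P*1000); b=cv2.boxPoints(r)
            e=b[1]-b[0],b[2]-b[1]; L=max(e,key=np.linalg.norm)
            print('  mask',round(d['conf'],2),np.round(d['box']),'rect c',np.round(np.array(r[0])/1000,4),'size',np.round(r[1]),'long axis deg',round(np.degrees(np.arctan2(L[1],L[0]))%180,1))
E
python3 w.py w1
```

```text
t 3.0 tcp [ 0.4248 -0.3484  0.3255] yaxis deg -90.0 tilt [ 0. -0. -1.] q6 0.88 open 0.0854 F [ 0.6 -0.7 -0.4]
hinge_a 0.98 [103.7 231.9] [ 0.5145 -0.2758]
hinge_a 0.61 [163.  203.9] [ 0.4315 -0.2332]
  mask 0.79 [216.  78. 245. 131.] rect c [ 0.5115 -0.2743] size [33. 65.] long axis deg 161.3
  mask 0.63 [184. 143. 221. 191.] rect c [ 0.4294 -0.2303] size [32. 66.] long axis deg 146.9
perch_a 0.7 [118.7 320.1] [ 0.4928 -0.3978]
perch_a 0.67 [ 17.5 217.8] [ 0.6419 -0.2551]
perch_a 0.59 [ 53.9 303.3] [ 0.5841 -0.3744]
  mask 0.7 [301. 102. 338. 135.] rect c [ 0.4971 -0.3971] size [39. 40.] long axis deg 154.3
  mask 0.6 [290.  36. 322.  72.] rect c [ 0.5842 -0.3756] size [41. 42.] long axis deg 165.2
  mask 0.56 [ 21.  86. 136. 205.] rect c [ 0.4717 -0.0103] size [239. 187.] long axis deg 86.5
chimney 0.81 [167.2 279.3] [ 0.4242 -0.3413]
  mask 0.97 [263. 154. 297. 186.] rect c [ 0.4261 -0.3434] size [41. 39.] long axis deg 7.0
  mask 0.7 [155. 223. 248. 272.] rect c [ 0.3218 -0.2551] size [ 23. 116.] long axis deg 113.5
```

View pics/w1.png

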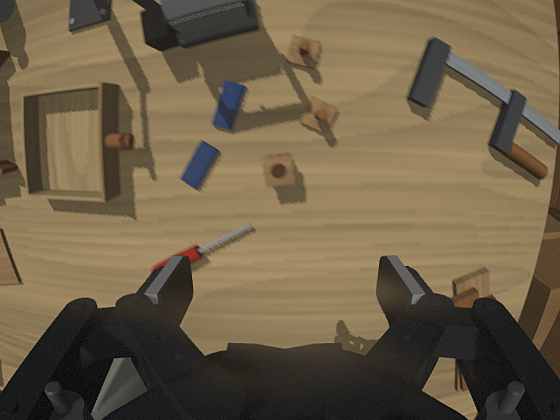

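The wrist view shows hinges at (230,105) and (200,165), perches at (305,52) and (320,115), and the chimney at (280,170). The masks have the right sizes, so I'll take the chimney first.

carry_out(slide=[[0,-0.005,0.03],[0,0,0.037],[0,0,0.037],[0,0,0.037],[0,0,0.037],[0,0,0.037],[0,0,0.037],[0,0,0.037]], angular=[[0,0,-0.6],[0,0,-0.6],[0,0,0],[0,0,0],[0,0,0],[0,0,0],[0,0,0],[0,0,0]])

```text
time_s: 4.07
tcp_pos: [0.4232, -0.346, 0.0347]
eef_rot: [0.998, 0.062, 0.0, 0.0]
ft_force: [0.6, -0.7, -0.0]
opening: 0.0853
finger_force: 0.0
```

carry_out(slide=[[0,0,0],[0,0,0],[0,0,0],[0,0,0],[0,0,0]], angular=[[0,0,0],[0,0,0],[0,0,0],[0,0,0],[0,0,0]], grip=255, grip_force=40)

```text
time_s: 4.48
tcp_pos: [0.4254, -0.3464, 0.039]
eef_rot: [0.998, 0.062, 0.002, 0.002]
ft_force: [-0.8, -1.8, 5.8]
opening: 0.0371
finger_force: 40.7
```

carry_out(slide=[[0,0,-0.025],[0,0,-0.035],[0,0,-0.04],[0,-0.03,0],[0,-0.04,0],[0,-0.04,0],[0,-0.04,0],[0,-0.04,0]], angular=[[0,0,0],[0,0,0.6],[0,0,0.6],[0,0,0],[0,0,0],[0,0,0],[0,0,0],[0,0,0]])

```text
time_s: 5.15
tcp_pos: [0.4244, -0.1536, 0.1381]
eef_rot: [1.0, -0.001, 0.002, 0.001]
ft_force: [1.6, 0.7, -0.4]
opening: 0.037
finger_force: 40.5
```

carry_out(slide=[[0,-0.04,0],[0,-0.04,0],[0,-0.04,0],[0,-0.035,0],[0,-0.025,0],[0,0,0]], angular=[[0,0,0],[0,0,0],[0,0,0],[0,0,0],[0,0,0],[0,0,0]])

```text
time_s: 5.65
tcp_pos: [0.4249, 0.0287, 0.138]
eef_rot: [1.0, 0.001, 0.002, -0.001]
ft_force: [0.1, -0.7, -0.3]
opening: 0.0369
finger_force: 40.5
```

Run:
```python
from h import *
from g import go
np.set_printoptions(precision=4,suppress=True)
go()
for cam in('wrist','top'):
    c=shot(cam,'p1'+cam)
    for k,z in(('tray',0),('tray_knob',.034),('tray_back',.02)):
        for d in ctrl.place_of(cam,k)[:2]: print(cam,k,round(d['conf'],2),atz(c,d['pixel'],z)[:2])
```

```text
t 5.7 tcp [0.4249 0.0287 0.138 ] yaxis deg -89.9 tilt [ 0.003  0.001 -1.   ] q6 1.63 open 0.0369 F [ 0.1 -0.7 -0.3]
wrist tray 0.81 [ 0.4753 -0.0127]
wrist tray_back 0.93 [0.4781 0.0707]
wrist tray_back 0.49 [0.3938 0.0294]
top tray 0.9 [ 0.4784 -0.0142]
top tray 0.48 [ 0.59   -0.3729]
top tray_knob 0.82 [ 0.4713 -0.1163]
```

View pics/p1wrist.png

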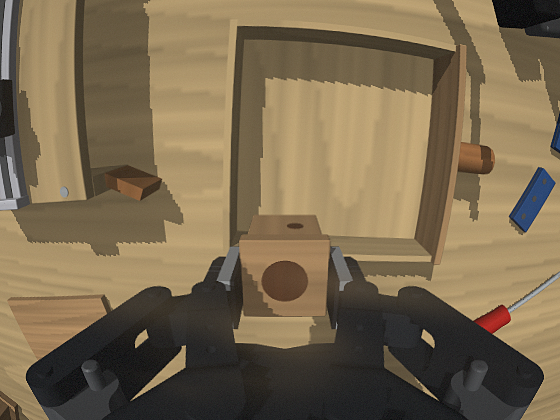

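The chimney is held, and the view shows the tray empty below it with its left wall at column 235 and front at 460. Lowering it in.

carry_out(slide=[[0.002,0.006,0.03],[0,0,0.03],[0,0,0.025],[0,0,0.007],[0,0,0],[0,0,0]], angular=[[0,0,0],[0,0,0],[0,0,0],[0,0,0],[0,0,0],[0,0,0]])

```text
time_s: 6.55
tcp_pos: [0.4261, 0.0186, 0.0441]
eef_rot: [1.0, -0.001, -0.001, 0.0]
ft_force: [-0.0, 0.6, -0.9]
opening: 0.0374
finger_force: 42.8
```

carry_out(slide=[[0,0,0],[0,0,0],[0,0,0],[0,0,-0.03],[0,0,-0.03],[0,0,-0.03]], angular=[[0,0,0],[0,0,0],[0,0,0],[0,0,0],[0,0,0],[0,0,0]], grip=122)

```text
time_s: 7.05
tcp_pos: [0.4256, 0.0191, 0.1354]
eef_rot: [1.0, -0.0, -0.001, 0.0]
ft_force: [0.9, 0.6, -0.3]
opening: 0.0445
finger_force: 0.0
```

carry_out(slide=[[0,0.035,0],[0,0.036,0],[0.005,0.036,0],[0,0.036,0],[0,0.036,0],[0,0.036,0],[0,0.036,0],[0,0,0]], angular=[[0,0,0],[0,0,0],[0,0,0],[0,0,0],[0,0,0],[0,0,0],[0,0,0],[0,0,0.9]], grip=60)

```text
time_s: 7.72
tcp_pos: [0.432, -0.2374, 0.1353]
eef_rot: [0.999, -0.047, 0.002, 0.001]
ft_force: [-0.1, 0.6, -0.2]
opening: 0.0655
finger_force: 0.0
```

carry_out(slide=[[0,0,0.02],[0,0,0.02],[0,0,0.02],[0,0,0.02],[0,0,0.02],[0,0,0.015],[0,0,0.004],[0,0,0]], angular=[[0,0,0.95],[0,0,0.95],[0,0,0.9],[0,0,0.9],[0,0,0.9],[0,0,0],[0,0,0],[0,0,0]])

```text
time_s: 8.38
tcp_pos: [0.4305, -0.2315, 0.0147]
eef_rot: [0.959, -0.284, -0.001, -0.0]
ft_force: [-1.1, 0.9, -0.1]
opening: 0.0651
finger_force: 0.0
```

```bash
python3 w.py w2
```

```text
t 8.4 tcp [ 0.4305 -0.2315  0.0147] yaxis deg -123.0 tilt [-0.002  0.001 -1.   ] q6 1.65 open 0.0651 F [-1.1  0.9 -0.1]
hinge_a 0.94 [263.6 279.7] [ 0.4314 -0.2296]
hinge_a 0.82 [ 66.6 264.4] [ 0.5114 -0.2738]
  mask 0.94 [213.   0. 316. 148.] rect c [ 0.5114 -0.2738] size [30. 63.] long axis deg 161.9
  mask 0.64 [248. 204. 320. 333.] rect c [ 0.4301 -0.2303] size [31. 67.] long axis deg 147.3
  mask 0.59 [457.   2. 528.  21.] rect c [ 0.4827 -0.3873] size [45. 12.] long axis deg 71.9
  mask 0.38 [416. 338. 462. 392.] rect c [ 0.3159 -0.2624] size [11. 20.] long axis deg 116.8
chimney 0.61 [268.1 280.3] [ 0.4292 -0.2285]
  mask 0.47 [  2. 408.  18. 420.] rect c [0.4434 0.0186] size [40. 13.] long axis deg 82.1
```

carry_out(slide=[[0,0,0],[0,0,0],[0,0,0],[0,0,0],[0,0,-0.005]], angular=[[0,0,0],[0,0,0],[0,0,0],[0,0,0],[0,0,0]], grip=255, grip_force=40)

```text
time_s: 9.15
tcp_pos: [0.4307, -0.2316, 0.02]
eef_rot: [0.959, -0.284, -0.001, -0.0]
ft_force: [-0.5, 0.3, -0.9]
opening: 0.0283
finger_force: 39.9
```

carry_out(slide=[[0,0,-0.02],[0,0,-0.03],[0,0,-0.03],[0,0,-0.03],[0,0,0],[0,0,0]], angular=[[0,0,-0.9],[0,0,-0.95],[0,0,-0.95],[0,0,-0.9],[0,0,-0.9],[0,0,-0.9]])

```text
time_s: 9.65
tcp_pos: [0.4322, -0.2325, 0.1326]
eef_rot: [1.0, 0.002, 0.002, 0.001]
ft_force: [0.0, 0.3, -0.8]
opening: 0.0286
finger_force: 39.9
```

carry_out(slide=[[0,-0.03,0],[0,-0.038,0],[0,-0.038,0],[0,-0.038,0],[0,-0.038,0],[0,0,0.03],[0,0,0.03],[0,0,0.03]], angular=[[0,0,0],[0,0,0],[0,0,0],[0,0,0],[0,0,0],[0,0,0],[0,0,0],[0,0,0]])

```text
time_s: 10.32
tcp_pos: [0.4319, -0.0489, 0.0401]
eef_rot: [1.0, 0.001, 0.001, 0.0]
ft_force: [0.9, -0.8, -0.4]
opening: 0.0284
finger_force: 39.9
```

carry_out(slide=[[0,0,0.015],[0,0,0.005],[0,0,0]], angular=[[0,0,0],[0,0,0],[0,0,0]])

```text
time_s: 10.57
tcp_pos: [0.4307, -0.0494, 0.0204]
eef_rot: [1.0, -0.0, -0.001, -0.0]
ft_force: [-0.7, 2.3, 2.1]
opening: 0.0284
finger_force: 44.8
```

carry_out(slide=[[0,0,0],[0,0,0],[0,0,0],[0,0,-0.035],[0,0,-0.035],[0,0,-0.04]], angular=[[0,0,0],[0,0,0],[0,0,0],[0,0,0],[0,0,0],[0,0,0]], grip=150)

```text
time_s: 11.07
tcp_pos: [0.43, -0.0499, 0.1307]
eef_rot: [1.0, -0.0, -0.002, -0.0]
ft_force: [0.8, -0.2, -0.2]
opening: 0.0351
finger_force: 0.0
```

carry_out(slide=[[0.01,0.032,0],[0.0115,0.032,0],[0.012,0.032,0],[0.012,0.032,0],[0.012,0.032,0],[0.012,0.032,0],[0.012,0.0325,0],[0,0,0]], angular=[[0,0,0],[0,0,0],[0,0,0],[0,0,0],[0,0,0],[0,0,0],[0,0,0],[0,0,0.5]], grip=60)

```text
time_s: 11.73
tcp_pos: [0.5151, -0.2802, 0.1311]
eef_rot: [1.0, -0.027, 0.002, 0.002]
ft_force: [-0.9, 0.1, -0.3]
opening: 0.0651
finger_force: 0.0
```

carry_out(slide=[[0,0,0.02],[0,0,0.02],[0,0,0.02],[0,0,0.02],[0,0,0.02],[0,0,0.012],[0,0,0.004],[0,0,0]], angular=[[0,0,0.9],[0,0,0.9],[0,0,0.78],[0,0,0],[0,0,0],[0,0,0],[0,0,0],[0,0,0]])

```text
time_s: 12.4
tcp_pos: [0.512, -0.2742, 0.0136]
eef_rot: [0.987, -0.161, -0.001, -0.0]
ft_force: [0.1, 0.2, -0.0]
opening: 0.0655
finger_force: 0.0
```

```bash
python3 w.py w3
```

```text
t 12.4 tcp [ 0.512  -0.2742  0.0136] yaxis deg -108.5 tilt [-0.002  0.001 -1.   ] q6 1.4 open 0.0655 F [ 0.1  0.2 -0. ]
hinge_a 0.58 [260.3 283.7] [ 0.514  -0.2747]
  mask 0.79 [248. 198. 320. 332.] rect c [ 0.5136 -0.2746] size [30. 66.] long axis deg 161.5
  mask 0.39 [  0.   0. 298. 187.] rect c [ 0.6272 -0.2319] size [164. 107.] long axis deg 70.7
perch_a 0.82 [215.  508.8] [ 0.496  -0.3978]
perch_a 0.64 [ 50.4 441.8] [ 0.5873 -0.3763]
  mask 0.88 [474. 174. 560. 259.] rect c [ 0.4927 -0.4078] size [77. 41.] long axis deg 63.5
  mask 0.73 [400.   8. 516.  98.] rect c [ 0.5831 -0.3845] size [65. 41.] long axis deg 77.2
  mask 0.68 [  0. 272.  55. 408.] rect c [ 0.4782 -0.0385] size [ 52. 216.] long axis deg 128.8
chimney 0.69 [410.6  27.1] [0.4217 0.0228]
  mask 0.67 [  1. 404.  18. 418.] rect c [ 0.4616 -0.0338] size [14. 45.] long axis deg 110.5
```

carry_out(slide=[[0,0,0],[0,0,0],[0,0,0],[0,0,0],[0,0,-0.005]], angular=[[0,0,0],[0,0,0],[0,0,0],[0,0,0],[0,0,0]], grip=255, grip_force=40)

```text
time_s: 13.17
tcp_pos: [0.5121, -0.2742, 0.0189]
eef_rot: [0.987, -0.161, -0.001, -0.0]
ft_force: [-0.2, -1.0, -0.0]
opening: 0.0284
finger_force: 39.7
```

carry_out(slide=[[0,0,-0.025],[0,0,-0.03],[0,0,-0.03],[0,0,-0.03],[0,-0.03,0],[0,-0.035,0],[0,-0.035,0],[0,-0.035,0]], angular=[[0,0,-0.77],[0,0,-0.77],[0,0,-0.77],[0,0,-0.77],[0,0,0],[0,0,0],[0,0,0],[0,0,0]])

```text
time_s: 13.83
tcp_pos: [0.5123, -0.1383, 0.1348]
eef_rot: [1.0, -0.001, 0.0, 0.0]
ft_force: [0.7, 0.1, -1.2]
opening: 0.0283
finger_force: 39.7
```

carry_out(slide=[[-0.002,-0.035,0],[0,-0.035,0],[0,-0.02,0],[0,0,0.03],[0,0,0.03],[0,0,0.03],[0,0,0.018],[0,0,0.003]], angular=[[0,0,0],[0,0,0],[0,0,0],[0,0,0],[0,0,0],[0,0,0],[0,0,0],[0,0,0]])

```text
time_s: 14.5
tcp_pos: [0.5085, -0.0491, 0.0205]
eef_rot: [1.0, -0.0, -0.002, -0.0]
ft_force: [0.5, -0.8, -1.0]
opening: 0.0279
finger_force: 39.7
```

carry_out(slide=[[0,0,0],[0,0,0],[0,0,0],[0,0,-0.035],[0,0,-0.035],[0,0,-0.04],[0,0.035,0],[0,0.035,0]], angular=[[0,0,0],[0,0,0],[0,0,0],[0,0,0],[0,0,0],[0,0,0],[0,0,0],[0,0,0]], grip=150)

```text
time_s: 15.17
tcp_pos: [0.5133, -0.1197, 0.1379]
eef_rot: [1.0, 0.001, 0.004, 0.001]
ft_force: [0.9, -0.3, -0.5]
opening: 0.0349
finger_force: 0.0
```

carry_out(slide=[[-0.002,0.035,0],[-0.002,0.035,0],[-0.002,0.035,0],[-0.002,0.035,0],[-0.002,0.035,0],[-0.002,0.035,0],[0,0.035,0],[0,0.033,0]], angular=[[0,0,0],[0,0,0],[0,0,0],[0,0,0],[0,0,0],[0,0,0],[0,0,0],[0,0,0]], grip=75)

```text
time_s: 15.83
tcp_pos: [0.4984, -0.3999, 0.1353]
eef_rot: [1.0, -0.001, 0.001, 0.001]
ft_force: [0.1, 0.2, -0.5]
opening: 0.0604
finger_force: 0.0
```

```bash
python3 w.py w4
```

```text
t 15.8 tcp [ 0.4984 -0.3999  0.1353] yaxis deg -90.1 tilt [ 0.002 -0.002 -1.   ] q6 0.89 open 0.0604 F [ 0.1  0.2 -0.5]
  mask 0.65 [  0.   2. 178. 105.] rect c [ 0.647  -0.2106] size [212. 102.] long axis deg 89.9
perch_a 0.77 [203.6 279.9] [ 0.4961 -0.3964]
perch_a 0.75 [ 94.  252.5] [ 0.5868 -0.3748]
  mask 0.92 [251. 178. 313. 233.] rect c [ 0.4983 -0.3975] size [40. 41.] long axis deg 155.1
  mask 0.29 [  0.   0. 184. 105.] rect c [ 0.6475 -0.2096] size [215. 103.] long axis deg 89.3
```

View pics/w4.png

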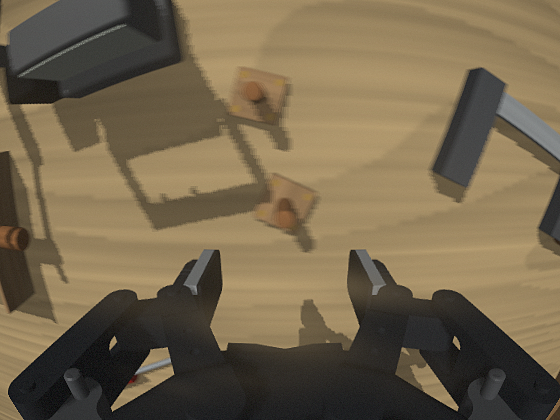

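Perches at (262,95) and (285,203); both upright. Grip the nearer one.

carry_out(slide=[[0,-0.001,0.03],[0,0,0.03],[0,0,0.03],[0,0,0.016],[0,0,0]], angular=[[0,0,0],[0,0,0],[0,0,0],[0,0,0],[0,0,0]])

```text
time_s: 16.6
tcp_pos: [0.4966, -0.3934, 0.0239]
eef_rot: [1.0, 0.0, -0.002, -0.002]
ft_force: [-0.1, 0.1, -0.0]
opening: 0.0601
finger_force: 0.0
```

carry_out(slide=[[0,0,0],[0,0,0],[0,0,0],[0,0,0],[0,0,0],[0,0,0]], angular=[[0,0,0],[0,0,0],[0,0,0],[0,0,0],[0,0,0],[0,0,0]], grip=255, grip_force=40)

```text
time_s: 17.1
tcp_pos: [0.4994, -0.397, 0.029]
eef_rot: [1.0, -0.0, 0.001, 0.001]
ft_force: [-0.8, 2.4, 8.6]
opening: 0.0126
finger_force: 39.0
```

carry_out(slide=[[0,0,-0.02],[0,0,-0.03],[0,0,-0.03],[0,0,-0.03],[0,-0.035,0],[0,-0.037,0],[0,-0.037,0],[0,-0.037,0]], angular=[[0,0,0],[0,0,0],[0,0,0],[0,0,0],[0,0,0],[0,0,0],[0,0,0],[0,0,0]])

```text
time_s: 17.77
tcp_pos: [0.4984, -0.2493, 0.1382]
eef_rot: [1.0, -0.001, 0.001, 0.0]
ft_force: [1.8, 0.1, -0.5]
opening: 0.0131
finger_force: 39.1
```

carry_out(slide=[[-0.0025,-0.038,0],[-0.0025,-0.038,0],[-0.003,-0.038,0],[-0.003,-0.038,0],[-0.003,-0.037,0],[-0.003,-0.037,0],[-0.003,-0.037,0],[0,-0.015,0]], angular=[[0,0,0],[0,0,0],[0,0,0],[0,0,0],[0,0,0],[0,0,0],[0,0,0],[0,0,0]])

```text
time_s: 18.43
tcp_pos: [0.478, 0.031, 0.138]
eef_rot: [1.0, 0.0, 0.0, -0.0]
ft_force: [-0.3, -0.3, -0.6]
opening: 0.0128
finger_force: 39.2
```

carry_out(slide=[[0,0,0],[0,0,0],[0,0,0],[0,0,0],[0,0,0]], angular=[[0,0,-0.9],[0,0,-0.9],[0,0,-0.9],[0,0,-0.9],[0,0,0]])

```text
time_s: 18.85
tcp_pos: [0.4789, 0.0277, 0.1379]
eef_rot: [0.982, 0.189, 0.001, 0.0]
ft_force: [-0.8, -0.4, -0.5]
opening: 0.0128
finger_force: 39.2
```

carry_out(slide=[[0,0,0.03],[0,0,0.03],[0,0,0.03],[0,0,0.011],[0,0,0],[0,0,0]], angular=[[0,0,0],[0,0,0],[0,0,0],[0,0,0],[0,0,0],[0,0,0]])

```text
time_s: 19.35
tcp_pos: [0.4788, 0.0275, 0.0365]
eef_rot: [0.983, 0.186, -0.0, -0.0]
ft_force: [0.0, -0.6, -0.0]
opening: 0.0126
finger_force: 40.6
```

carry_out(slide=[[0,0,0],[0,0,0],[0,0,0],[0,0,-0.03],[0,0,-0.035],[0,0,-0.035]], angular=[[0,0,0],[0,0,0],[0,0,0],[0,0,0],[0,0,0],[0,0,0]], grip=170)

```text
time_s: 19.85
tcp_pos: [0.4781, 0.0276, 0.1377]
eef_rot: [0.982, 0.187, -0.001, -0.0]
ft_force: [0.7, 0.1, 0.5]
opening: 0.0282
finger_force: 0.0
```

carry_out(slide=[[0,0,0],[0,0,0],[0,0,0],[0,0,0],[0.005,0.035,0],[0.009,0.036,0],[0.01,0.037,0],[0.01,0.037,0]], angular=[[0,0,0.9],[0,0,0.9],[0,0,0.9],[0,0,0.9],[0,0,0],[0,0,0],[0,0,0],[0,0,0]])

```text
time_s: 20.52
tcp_pos: [0.513, -0.1189, 0.1373]
eef_rot: [1.0, 0.0, 0.001, 0.0]
ft_force: [1.6, 0.2, 0.5]
opening: 0.0284
finger_force: 0.0
```

carry_out(slide=[[0.01,0.036,0],[0.01,0.036,0],[0.01,0.036,0],[0.01,0.036,0],[0.01,0.036,0],[0.01,0.036,0],[0.01,0.036,0],[0,0,0]], angular=[[0,0,0],[0,0,0],[0,0,0],[0,0,0],[0,0,0],[0,0,0],[0,0,0],[0,0,0]])

```text
time_s: 21.18
tcp_pos: [0.5841, -0.3759, 0.1375]
eef_rot: [1.0, -0.002, 0.002, 0.002]
ft_force: [-0.8, 0.8, -0.2]
opening: 0.028
finger_force: 0.0
```

```bash
python3 w.py w5
```

```text
t 21.2 tcp [ 0.5841 -0.3759  0.1375] yaxis deg -90.2 tilt [ 0.004 -0.004 -1.   ] q6 1.0 open 0.028 F [-0.8  0.8 -0.2]
hinge_a 0.77 [266.   11.8] [ 0.5051 -0.0441]
hinge_a 0.64 [318.5  28.4] [ 0.4289 -0.0423]
  mask 0.52 [  1. 246.  14. 296.] rect c [ 0.5027 -0.0355] size [17. 63.] long axis deg 177.6
  mask 0.5 [ 13. 303.  33. 344.] rect c [ 0.4255 -0.0357] size [13. 64.] long axis deg 175.9
perch_a 0.82 [196.8 282. ] [ 0.5873 -0.3745]
  mask 0.55 [260. 171. 315. 229.] rect c [ 0.5866 -0.3763] size [40. 40.] long axis deg 75.0
chimney 0.53 [314.7   0. ] [0.4227 0.0241]
```

carry_out(slide=[[0.0045,0.0055,0],[0,0,0.03],[0,0,0.03],[0,0,0.03],[0,0,0.015],[0,0,0]], angular=[[0,0,0],[0,0,0],[0,0,0],[0,0,0],[0,0,0],[0,0,0]], grip=130)

```text
time_s: 22.03
tcp_pos: [0.585, -0.3733, 0.0275]
eef_rot: [1.0, -0.0, -0.003, -0.002]
ft_force: [-0.7, 0.2, -0.2]
opening: 0.0417
finger_force: 0.0
```

carry_out(slide=[[0,0,0],[0,0,0],[0,0,0],[0,0,0],[0,0,0],[0,0,0]], angular=[[0,0,0],[0,0,0],[0,0,0],[0,0,0],[0,0,0],[0,0,0]], grip=255, grip_force=40)

```text
time_s: 22.53
tcp_pos: [0.5881, -0.3757, 0.0332]
eef_rot: [1.0, -0.0, 0.001, 0.001]
ft_force: [-0.5, -0.1, 7.4]
opening: 0.0129
finger_force: 39.8
```

carry_out(slide=[[0,0,-0.02],[0,0,-0.03],[0,0,-0.03],[0,0,-0.03],[-0.005,-0.035,0],[-0.006,-0.037,0],[-0.006,-0.037,0],[-0.006,-0.037,0]], angular=[[0,0,0],[0,0,0],[0,0,0],[0,0,0],[0,0,0],[0,0,0],[0,0,0],[0,0,0]])

```text
time_s: 23.2
tcp_pos: [0.5636, -0.2278, 0.1421]
eef_rot: [1.0, -0.001, 0.001, 0.0]
ft_force: [1.4, 0.1, 1.1]
opening: 0.0127
finger_force: 39.2
```

carry_out(slide=[[-0.006,-0.037,0],[-0.006,-0.037,0],[-0.006,-0.037,0],[-0.006,-0.037,0],[-0.006,-0.037,0],[-0.006,-0.037,0],[0,-0.037,0],[0,0,0]], angular=[[0,0,0],[0,0,0],[0,0,0],[0,0,0],[0,0,0],[0,0,0],[0,0,0],[0,0,-0.6]])

```text
time_s: 23.87
tcp_pos: [0.5279, 0.0352, 0.1421]
eef_rot: [0.999, 0.032, 0.001, -0.001]
ft_force: [-0.0, 0.4, -0.4]
opening: 0.0127
finger_force: 39.2
```

carry_out(slide=[[0,0,0],[0,0,0],[0,0,0],[0,0,0]], angular=[[0,0,-0.7],[0,0,-0.7],[0,0,0],[0,0,0]])

```text
time_s: 24.2
tcp_pos: [0.5284, 0.0301, 0.1417]
eef_rot: [0.995, 0.103, 0.0, 0.0]
ft_force: [-0.8, -0.3, 0.1]
opening: 0.0124
finger_force: 39.2
```

```bash
python3 w.py w6
```

```text
t 24.2 tcp [0.5284 0.0301 0.1417] yaxis deg -78.2 tilt [ 0.001  0.    -1.   ] q6 1.42 open 0.0124 F [-0.8 -0.3  0.1]
hinge_a 0.57 [238.3 364.2] [ 0.5074 -0.0482]
  mask 0.7 [346. 285. 365. 296.] rect c [ 0.4582 -0.0502] size [19.  8.] long axis deg 84.4
perch_a 0.8 [252.7 284.2] [0.4794 0.02  ]
  mask 0.73 [245. 208. 332. 314.] rect c [0.4692 0.0207] size [67. 92.] long axis deg 175.8
chimney 0.88 [304.9 279.3] [0.4236 0.0131]
  mask 0.6 [264. 307. 301. 348.] rect c [0.4296 0.011 ] size [31. 48.] long axis deg 178.7
  mask 0.6 [  1. 306.  88. 386.] rect c [0.2992 0.2639] size [112. 149.] long axis deg 99.2
```

View pics/w6.png

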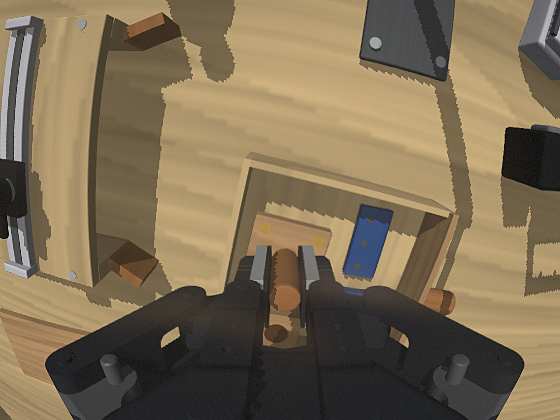

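Perch held over the tray, its foot at (290,235) inside the walls and clear of the hinge at (368,240). Lowering.

carry_out(slide=[[-0.001,0,0.03],[0,0,0.03],[0,0,0.03],[0,0,0.01],[0,0,0],[0,0,0]], angular=[[0,0,0],[0,0,0],[0,0,0],[0,0,0],[0,0,0],[0,0,0]])

```text
time_s: 25.05
tcp_pos: [0.5274, 0.0299, 0.0415]
eef_rot: [0.995, 0.104, -0.0, -0.0]
ft_force: [0.5, -0.1, 0.6]
opening: 0.0126
finger_force: 40.9
```

carry_out(slide=[[0,0,0],[0,0,0],[0,0,0],[0,0,-0.03],[0,0,-0.035],[0,0,-0.035],[0,0,-0.035],[0,0,-0.035]], angular=[[0,0,0],[0,0,0],[0,0,0],[0,0,0],[0,0,0],[0,0,0],[0,0,0],[0,0,0]], grip=170)

```text
time_s: 25.72
tcp_pos: [0.5271, 0.0299, 0.214]
eef_rot: [0.995, 0.104, 0.001, 0.0]
ft_force: [0.9, 0.4, -0.5]
opening: 0.0284
finger_force: 0.0
```

carry_out(slide=[[0,0,0],[0,0,0],[-0.005,0.03,-0.02],[-0.01,0.035,-0.01],[-0.015,0.035,0],[-0.015,0.035,0],[-0.015,0.01,0],[0,0,0]], angular=[[0,0,1],[0,0,1],[0,0,0],[0,0,0],[0,0,0],[0,0,0],[0,0,0],[0,0,0]])

```text
time_s: 26.38
tcp_pos: [0.4647, -0.1172, 0.242]
eef_rot: [1.0, -0.002, -0.0, 0.0]
ft_force: [-0.1, 0.9, -0.1]
opening: 0.0288
finger_force: 0.0
```

```bash
cat > t.py <<'E'
from h import *
from g import go
import sys
np.set_printoptions(precision=4,suppress=True)
go()
for cam in('wrist','top','scene'):
    c=shot(cam,sys.argv[1]+cam)
    for k,z in(('tray',0),('tray_knob',.034),('tray_back',.02),('bay_mouth',.02),('bay_stop',.02),('fence_grip',.117)):
        for d in ctrl.place_of(cam,k)[:1]:
            if d['conf']>.3: print(cam,k,round(d['conf'],2),atz(c,d['pixel'],z)[:2])
    for k,z in(('tray',.047),('deck',.072)):
        for d in ctrl.trace(cam,k)[:1]:
            P=np.array([atz(c,x,z)[:2] for x in quad(d['pixels'])],np.float32)
            r=cv2.minAreaRect(P*1000);print(cam,k,round(d['conf'],2),np.array(d['box']).round(),np.round(r[0]),np.round(r[1]),round(r[2],1))
E
python3 t.py k1
```

```text
t 26.4 tcp [ 0.4647 -0.1172  0.242 ] yaxis deg -90.2 tilt [-0.    -0.001 -1.   ] q6 1.33 open 0.0288 F [-0.1  0.9 -0.1]
wrist tray 0.8 [ 0.473  -0.0154]
wrist tray_knob 0.97 [ 0.4695 -0.1234]
wrist tray_back 0.9 [0.4708 0.0729]
wrist bay_stop 0.38 [ 0.631  -0.2492]
wrist tray 0.71 [115.  98. 310. 261.] [473. -36.] [209. 170.] 87.7
wrist deck 0.94 [  2.  33.  90. 218.] [544. 177.] [208. 170.] 2.6
top tray 0.73 [ 0.4714 -0.0135]
top tray_back 0.65 [0.4929 0.0714]
top bay_mouth 0.66 [0.2574 0.2922]
top fence_grip 0.73 [0.5096 0.3004]
top tray 0.76 [260. 215. 310. 273.] [475.  -1.] [133. 173.] 87.8
top deck 0.93 [152. 182. 234. 262.] [542. 244.] [224. 228.] 1.5
scene tray 0.65 [ 0.4839 -0.0167]
scene tray_knob 0.61 [ 0.4784 -0.1244]
scene tray_back 0.79 [0.4827 0.0616]
scene bay_mouth 0.69 [0.5373 0.1706]
scene bay_stop 0.53 [0.4873 0.0263]
scene fence_grip 0.83 [0.5098 0.3135]
scene tray 0.61 [224. 207. 315. 286.] [488. -39.] [213. 200.] 87.6
scene deck 0.9 [309. 177. 431. 276.] [557. 246.] [259. 290.] 2.7
```

View pics/k1wrist.png

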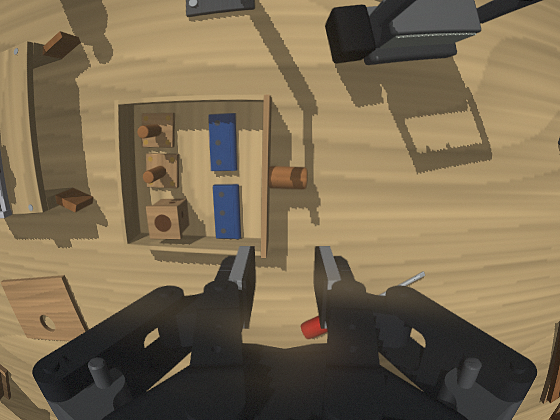

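All five sit in the tray (perches 155,130 and 160,172, chimney 167,218, hinges 222,142 and 227,212). The knob is at (288,177). Turning to grip it.

carry_out(slide=[[0,0,0.01],[0,0,0.01],[0,0,0.01],[0,0,0.01],[0,0,0.01],[0,0,0.01],[0,0,0.01],[0,0,0.01]], angular=[[0,0,-0.98],[0,0,-0.98],[0,0,-0.98],[0,0,-0.98],[0,0,-0.98],[0,0,-0.98],[0,0,-0.98],[0,0,-0.98]], grip=75)

```text
time_s: 28.4
tcp_pos: [0.4672, -0.1151, 0.1608]
eef_rot: [0.916, 0.401, 0.0, 0.0]
ft_force: [-0.3, 0.3, 0.0]
opening: 0.06
finger_force: 0.0
```

carry_out(slide=[[0,0,0],[0,0,0],[0,0,0],[0,0,0],[0,0,0],[0,0,0],[0,0,0],[0,0,0]], angular=[[0,0,-0.98],[0,0,-0.98],[0,0,-0.98],[0,0,-0.98],[0,0,-0.98],[0,0,-0.98],[0,0,-0.92],[0,0,0]])

```text
time_s: 29.07
tcp_pos: [0.4672, -0.1151, 0.1613]
eef_rot: [0.719, 0.695, 0.0, 0.0]
ft_force: [0.4, 0.4, -0.2]
opening: 0.0602
finger_force: 0.0
```

Run:
```python
from h import *
from g import go
go();c=shot('wrist','k2')
for d in ctrl.place_of('wrist','tray_knob')[:2]:print(d['conf'],atz(c,d['pixel'],.034))
for k,z in(('tray_knob',.034),):
  for d in ctrl.trace('wrist','tray')[:1]:
    P=np.array([atz(c,x,.048)[:2] for x in quad(d['pixels'])],np.float32);r=cv2.minAreaRect(P*1000);print(d['conf'],r)
```

```text
t 29.1 tcp [ 0.4672 -0.1151  0.1613] yaxis deg -1.9 tilt [ 0. -0. -1.] q6 -0.21 open 0.0602 F [ 0.4  0.4 -0.2]
0.96 [ 0.47027556 -0.12217061  0.034     ]
0.67 [ 0.43231757 -0.04680896  0.034     ]
0.87 ((473.54052734375, -43.19231414794922), (188.51107788085938, 170.8985595703125), 88.47237396240234)
```

carry_out(slide=[[-0.007,0.003,0.03],[0,0,0.035],[0,0,0.035],[0,0,0.025],[0,0,0.007],[0,0,0]], angular=[[0,0,0],[0,0,0],[0,0,0],[0,0,0],[0,0,0],[0,0,0]])

```text
time_s: 29.72
tcp_pos: [0.4686, -0.1219, 0.0277]
eef_rot: [0.721, 0.693, -0.001, -0.002]
ft_force: [-1.1, 0.1, 0.4]
opening: 0.0607
finger_force: 0.0
```

carry_out(slide=[[0,0,0],[0,0,0],[0,0,0],[0,0,0],[0,0,0]], angular=[[0,0,0],[0,0,0],[0,0,0],[0,0,0],[0,0,0]], grip=255, grip_force=60)

```text
time_s: 30.13
tcp_pos: [0.4711, -0.1225, 0.0311]
eef_rot: [0.721, 0.693, 0.001, 0.001]
ft_force: [-0.8, 0.3, 8.0]
opening: 0.0226
finger_force: 58.3
```

```bash
python3 t.py k3
```

```text
t 30.1 tcp [ 0.4711 -0.1225  0.0311] yaxis deg -2.2 tilt [ 0.003 -0.001 -1.   ] q6 -0.22 open 0.0226 F [-0.8  0.3  8. ]
wrist tray 0.68 [ 0.4749 -0.0167]
wrist tray_knob 0.6 [ 0.4706 -0.1238]
wrist tray 0.97 [ 75.   0. 494. 330.] [473. -69.] [138. 175.] 87.7
wrist deck 0.46 [ 70.   3. 497. 328.] [473. -65.] [107. 137.] 87.7
top tray 0.84 [ 0.4769 -0.0185]
top tray_knob 0.56 [0.4744 0.0259]
top tray_back 0.96 [0.4908 0.0719]
top tray 0.71 [342. 163. 405. 201.] [ 648. -267.] [ 96. 209.] 11.3
top deck 0.8 [156. 181. 232. 230.] [589. 249.] [220. 133.] 85.4
scene tray 0.72 [ 0.4799 -0.0199]
scene tray_knob 0.95 [ 0.469  -0.1165]
scene tray_back 0.65 [0.4753 0.0634]
scene bay_mouth 0.8 [0.5464 0.1706]
scene fence_grip 0.92 [0.5132 0.3124]
scene tray 0.85 [222. 208. 316. 285.] [489. -22.] [179. 199.] 87.6
scene deck 0.6 [309. 175. 430. 272.] [554. 246.] [260. 285.] 2.6
```

View pics/k3wrist.png

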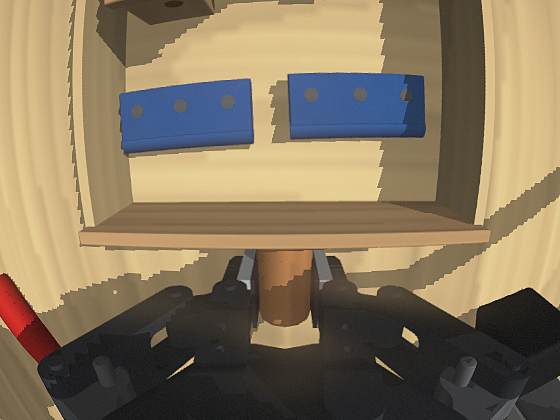

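The knob (285,285) is gripped squarely. Checking the wrist's clearance from the hook before dragging.

View pics/k3scene.png

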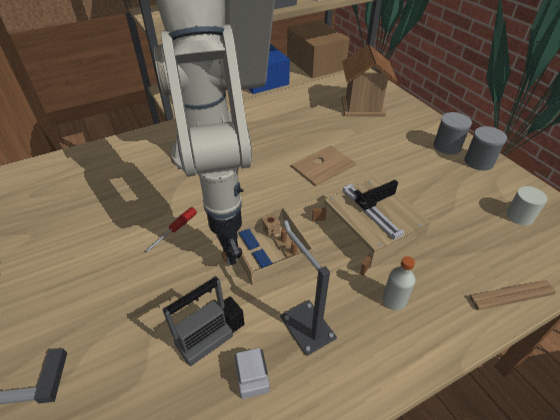

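carry_out(slide=[[0.005,0.004,-0.001],[0.007,0.006,0],[0.009,0.008,0],[0.01,0.009,0],[0.009,0.008,0],[0.006,0.005,0],[0.003,0.002,0],[0,0,0]], angular=[[0,0,0],[0,0,0.05],[0,0,0.1],[0,0,0.1],[0,0,0.05],[0,0,0],[0,0,0],[0,0,0]])

```text
time_s: 32.15
tcp_pos: [0.516, -0.0745, 0.0311]
eef_rot: [0.731, 0.682, 0.001, 0.001]
ft_force: [0.2, 2.6, 5.1]
opening: 0.022
finger_force: 59.8
```

```bash
python3 t.py k4
```

```text
t 32.1 tcp [ 0.516  -0.0745  0.0311] yaxis deg -3.9 tilt [ 0.002 -0.    -1.   ] q6 -0.08 open 0.022 F [0.2 2.6 5.1]
wrist tray 0.95 [0.5221 0.0326]
wrist tray_knob 0.65 [ 0.5162 -0.075 ]
wrist tray 0.67 [ 72.   0. 496. 327.] [520. -21.] [138. 175.] 86.0
wrist deck 0.66 [ 69.   1. 496. 328.] [520. -18.] [107. 136.] 86.0
top tray 0.95 [0.5334 0.0273]
top tray_knob 0.35 [ 0.6796 -0.2742]
top tray_back 0.81 [0.5357 0.1238]
top fence_grip 0.44 [0.7073 0.1428]
top tray 0.75 [241. 197. 289. 234.] [556.  54.] [119. 111.] 85.7
top deck 0.57 [155. 180. 232. 226.] [589. 246.] [223. 129.] 87.9
scene tray 0.72 [ 0.2912 -0.2234]
scene tray_knob 0.63 [ 0.5172 -0.0723]
scene tray_back 0.82 [0.5251 0.1214]
scene bay_mouth 0.77 [0.5486 0.1719]
scene tray 0.91 [248. 212. 343. 292.] [534. -12.] [112. 196.] 87.0
scene deck 0.57 [312. 176. 430. 274.] [558. 247.] [266. 283.] 0.8
```

View pics/k4wrist.png

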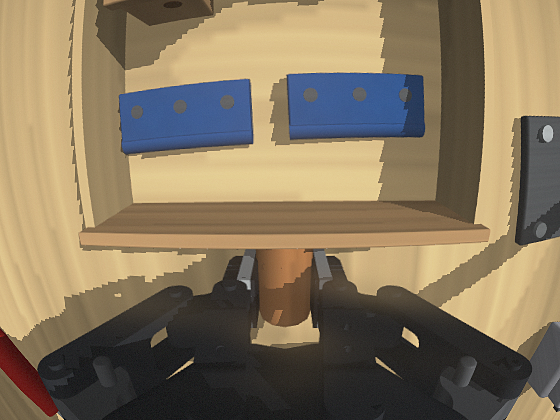

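The tray drags well; hook plate is at (540,180), clear on the right. Fitting the deck pose from its silhouette in the scene view.

```bash
cat > fit.py <<'E'
from h import *
from scipy.optimize import minimize
import itertools
c=shot('scene');m=ctrl.trace('scene','deck')[0];M=m['pixels'];print(m['conf'],M.sum())
S=4
def sil(v,parts):
    x,y,a=v;ca,sa=np.cos(a),np.sin(a);im=np.zeros((420*1,560*1),np.float32)
    big=np.zeros((420*S,560*S),np.uint8)
    for P in parts:
        Q=np.array([proj(c,[x+ca*p[0]-sa*p[1],y+sa*p[0]+ca*p[1],p[2]])[::-1] for p in P])
        cv2.fillConvexPoly(big,cv2.convexHull(np.round((Q+.5)*S).astype(np.int32)),1)
    return cv2.resize(big.astype(np.float32),(560,420),interpolation=cv2.INTER_AREA)
box=list(itertools.product((0,.182),(-.103,.103),(0,.072)))
ch=[list(itertools.product((0,),(s*.088,s*.1),(0,.042)))+list(itertools.product((-.031,),(s*.1,s*.106),(0,.042))) for s in(-1,1)]
fen=list(itertools.product((.065,.175),(.03,.044),(.073,.117)))
for parts in([box]+ch,[box]):
    f=lambda v:np.abs(sil([v[0]/100,v[1]/100,v[2]/10],parts)-M).sum()
    r=min((minimize(f,[54.5,17.1,np.radians(a)*10],method='Nelder-Mead',options=dict(initial_simplex=[[54.5,17.1,np.radians(a)*10],[55.5,17.1,np.radians(a)*10],[54.5,18,np.radians(a)*10],[54.5,17.1,np.radians(a+3)*10]])) for a in(88,93)),key=lambda r:r.fun)
    print(r.fun,r.x[:2]/100,np.degrees(r.x[2]/10))
E
python3 fit.py
```

```text
0.67 5551
874.3125 [0.54455004 0.17488114] 92.4928623753734
1048.875 [0.54484391 0.17314776] 92.48088668613674
```

carry_out(slide=[[0.004,0.002,0],[0.007,0.003,0],[0.009,0.003,0],[0.009,0.003,0],[0.009,0.003,0],[0.006,0.002,0],[0.002,0,0],[0,0,0]], angular=[[0,0,0],[0,0,-0.08],[0,0,-0.1],[0,0,-0.1],[0,0,-0.1],[0,0,-0.1],[0,0,0],[0,0,0]])

```text
time_s: 34.27
tcp_pos: [0.5353, -0.03, 0.0312]
eef_rot: [0.714, 0.7, 0.002, 0.002]
ft_force: [4.6, -1.8, 0.8]
opening: 0.0224
finger_force: 59.4
```

carry_out(slide=[[0.002,0.002,0],[0.005,0.003,0],[0.006,0.003,0],[0.006,0.003,0],[0.006,0.003,0],[0.004,0.0025,0],[0.002,0,0],[0,0,0]], angular=[[0,0,0],[0,0,-0.1],[0,0,-0.12],[0,0,-0.12],[0,0,-0.12],[0,0,-0.1],[0,0,0],[0,0,0]])

```text
time_s: 34.93
tcp_pos: [0.5515, 0.001, 0.0311]
eef_rot: [0.693, 0.721, 0.002, 0.002]
ft_force: [4.7, -2.7, 0.6]
opening: 0.0221
finger_force: 60.0
```

carry_out(slide=[[0.006,0,0],[0.012,0,0],[0.015,0,0],[0.015,0,0],[0.015,0,0],[0.013,0,0],[0.008,0,0],[0.003,0,0]], angular=[[0,0,0],[0,0,0],[0,0,0],[0,0,0],[0,0,0],[0,0,0],[0,0,0],[0,0,0]])

```text
time_s: 35.6
tcp_pos: [0.5475, 0.0887, 0.0311]
eef_rot: [0.693, 0.721, 0.001, 0.001]
ft_force: [4.3, -6.2, 4.5]
opening: 0.0222
finger_force: 60.2
```

```bash
python3 t.py k5 | grep -v 'wrist tray'
```

```text
t 35.6 tcp [0.5475 0.0887 0.0311] yaxis deg 2.2 tilt [ 0.004  0.    -1.   ] q6 0.12 open 0.0222 F [ 4.3 -6.2  4.5]
wrist deck 0.62 [  0.   1. 559. 169.] [544. 177.] [199.  65.] 2.3
top tray_knob 0.62 [ 0.2982 -0.2122]
top fence_grip 0.58 [0.5148 0.3039]
top tray 0.26 [150. 178. 200. 236.] [578. 304.] [124. 173.] 88.8
top deck 0.97 [154. 180. 198. 242.] [570. 298.] [119. 169.] 88.8
scene tray 0.9 [0.5447 0.191 ]
scene tray_knob 0.62 [0.5472 0.0889]
scene bay_mouth 0.75 [0.5383 0.1711]
scene fence_grip 0.84 [0.5176 0.3073]
scene tray 0.82 [311. 218. 372. 271.] [578. 133.] [150.  99.] 3.4
```

View pics/k5wrist.png

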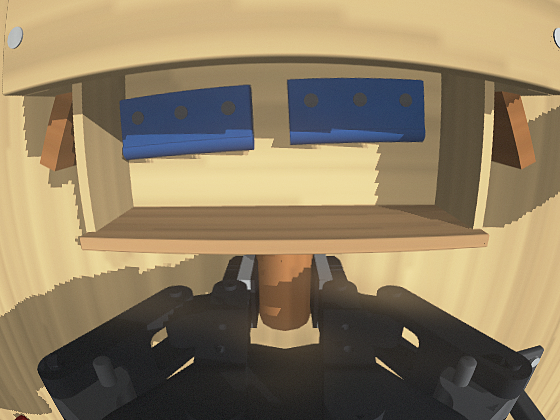

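The tray is going in squarely between the cheeks (60,120 and 515,130). Continuing until it is home.

carry_out(slide=[[0.006,0,0],[0.01,0,0],[0.01,0,0],[0.01,0,0],[0.008,0,0],[0.004,0,0],[0,0,0]], angular=[[0,0,0],[0,0,0],[0,0,0],[0,0,0],[0,0,0],[0,0,0],[0,0,0]])

```text
time_s: 37.53
tcp_pos: [0.5453, 0.1362, 0.0311]
eef_rot: [0.693, 0.721, 0.001, 0.001]
ft_force: [3.8, 0.7, 5.1]
opening: 0.0222
finger_force: 60.4
```

carry_out(slide=[[0.002,0,0],[0.003,0,0],[0.003,0,0],[0.003,0,0],[0.002,0,0],[0,0,0]], angular=[[0,0,0],[0,0,0],[0,0,0],[0,0,0],[0,0,0],[0,0,0]])

```text
time_s: 38.03
tcp_pos: [0.5447, 0.1483, 0.0311]
eef_rot: [0.693, 0.721, 0.001, 0.001]
ft_force: [3.5, -5.4, 7.0]
opening: 0.0224
finger_force: 60.5
```

carry_out(slide=[[0.002,0,0],[0.002,0,0],[0,0,0]], angular=[[0,0,0],[0,0,0],[0,0,0]])

```text
time_s: 38.28
tcp_pos: [0.5445, 0.1521, 0.0311]
eef_rot: [0.693, 0.721, 0.001, 0.001]
ft_force: [3.5, -6.9, 6.6]
opening: 0.0221
finger_force: 60.5
```

carry_out(slide=[[0.002,0,0],[0.002,0,0],[0,0,0]], angular=[[0,0,0],[0,0,0],[0,0,0]])

```text
time_s: 38.53
tcp_pos: [0.5442, 0.155, 0.031]
eef_rot: [0.693, 0.721, 0.0, 0.001]
ft_force: [6.7, -12.7, 7.5]
opening: 0.0221
finger_force: 60.7
```

carry_out(slide=[[0.002,0,0],[0.001,0,0],[0,0,0]], angular=[[0,0,0],[0,0,0],[0,0,0]])

```text
time_s: 38.78
tcp_pos: [0.5442, 0.1564, 0.0309]
eef_rot: [0.693, 0.721, -0.001, 0.002]
ft_force: [7.2, -25.0, 6.8]
opening: 0.0222
finger_force: 60.9
```

```bash
python3 t.py k6 | grep -E 'tcp|fence|deck|knob|mouth'
```

```text
t 38.8 tcp [0.5442 0.1564 0.0309] yaxis deg 2.3 tilt [ 0.002 -0.004 -1.   ] q6 0.24 open 0.0222 F [  7.2 -25.    6.8]
wrist tray_knob 0.85 [0.5452 0.1508]
wrist deck 0.82 [  0.   0. 558. 303.] [543. 220.] [206. 114.] 2.6
top tray_knob 0.4 [ 0.2919 -0.2056]
top fence_grip 0.34 [ 0.6699 -0.3018]
top deck 0.67 [156. 184. 159. 219.] [594. 344.] [96. 20.] 1.8
scene tray_knob 0.71 [0.5478 0.1488]
scene fence_grip 0.86 [0.5092 0.3107]
scene deck 0.56 [310. 176. 429. 272.] [599. 275.] [180. 346.] 54.1
```

View pics/k6wrist.png

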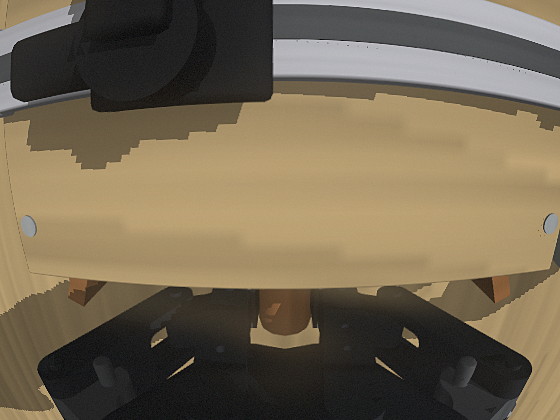

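Only the knob (285,310) now shows in front of the deck edge and the push force reached 25 N, so the tray is home. Releasing and moving to the fence.

carry_out(slide=[[-0.001,0,0],[0,0,0],[0,0,0],[0,0,0],[0,0,-0.03],[0,0,-0.04],[0,0,-0.04],[0,0,-0.04]], angular=[[0,0,0],[0,0,0],[0,0,0],[0,0,0],[0,0,0],[0,0,0],[0,0,0],[0,0,0]], grip=120)

```text
time_s: 40.8
tcp_pos: [0.542, 0.1587, 0.1815]
eef_rot: [0.693, 0.721, -0.001, -0.001]
ft_force: [0.3, 0.9, -1.3]
opening: 0.0452
finger_force: 0.0
```

carry_out(slide=[[0,0,-0.04],[0.02,-0.004,0],[0.03,-0.006,0],[0.03,-0.006,0],[0.03,-0.006,0],[0.025,-0.005,0],[0.017,0,0],[0,0,0]], angular=[[0,0,0],[0,0,0],[0,0,0],[0,0,0],[0,0,0],[0,0,0],[0,0,0],[0,0,0]], grip=75)

```text
time_s: 41.47
tcp_pos: [0.509, 0.3126, 0.2201]
eef_rot: [0.692, 0.722, 0.0, -0.0]
ft_force: [0.5, 0.1, 0.7]
opening: 0.0605
finger_force: 0.0
```

Run:
```python
from h import *
from g import go
go()
for cam in('wrist','scene'):
    c=shot(cam,'f1'+cam)
    for k,z in(('fence_grip',.117),('tray_knob',.034)):
        for d in ctrl.place_of(cam,k)[:2]:
            if d['conf']>.3: print(cam,k,round(d['conf'],2),np.round(d['pixel']),atz(c,d['pixel'],z)[:2].round(4))
    for d in ctrl.trace(cam,'fence')[:1]:
        P=np.array([atz(c,x,.117)[:2] for x in quad(d['pixels'])],np.float32);print(d['conf'],d['box'],cv2.minAreaRect(P*1000))
```

```text
t 41.5 tcp [0.509  0.3126 0.2201] yaxis deg 2.4 tilt [-0.     0.001 -1.   ] q6 0.5 open 0.0605 F [0.5 0.1 0.7]
wrist fence_grip 0.63 [219. 293.] [0.516  0.3072]
wrist tray_knob 0.67 [323. 308.] [0.5439 0.1542]
0.62 [252.7, 161.9, 314.0, 305.3] ((518.804443359375, 291.3119812011719), (118.0119400024414, 48.61916732788086), 78.45008087158203)
scene fence_grip 0.63 [184. 385.] [0.5106 0.3083]
scene tray_knob 0.74 [234. 340.] [0.5432 0.1553]
0.88 [355.6, 178.3, 397.6, 209.7] ((531.7437133789062, 272.1324462890625), (137.75035095214844, 67.59784698486328), 85.58965301513672)
```

View pics/f1wrist.png

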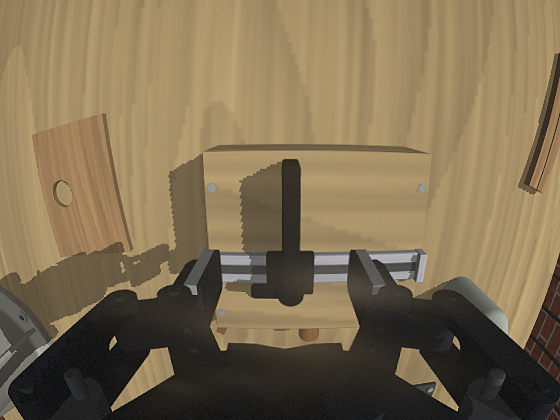

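The fence plate runs from (291,160) to the cam at (290,290), midway between the fingers. The rail's right end stop is at (420,265).

carry_out(slide=[[-0.003,0.005,0.02],[0,0,0.03],[0,0,0.03],[0,0,0.025],[0,0,0.01],[0,0,0]], angular=[[0,0,0],[0,0,0],[0,0,0],[0,0,0],[0,0,0],[0,0,0]])

```text
time_s: 42.37
tcp_pos: [0.5138, 0.3052, 0.1029]
eef_rot: [0.693, 0.721, -0.002, -0.001]
ft_force: [-0.7, -0.7, 0.9]
opening: 0.0602
finger_force: 0.0
```

carry_out(slide=[[0,0,0],[0,0,0],[0,0,0],[0,0,0],[0,0,0],[0,0,0]], angular=[[0,0,0],[0,0,0],[0,0,0],[0,0,0],[0,0,0],[0,0,0]], grip=255, grip_force=25)

```text
time_s: 42.87
tcp_pos: [0.5159, 0.307, 0.1069]
eef_rot: [0.693, 0.721, 0.001, 0.0]
ft_force: [-0.8, -0.6, 7.1]
opening: 0.0135
finger_force: 28.5
```

carry_out(slide=[[0,0.004,0],[0,0.008,0],[0,0.01,0],[0,0.012,0],[0,0.012,0],[0,0.012,0],[0,0.008,0],[0,0.004,0]], angular=[[0,0,0],[0,0,0],[0,0,0],[0,0,0],[0,0,0],[0,0,0],[0,0,0],[0,0,0]])

```text
time_s: 43.53
tcp_pos: [0.5867, 0.3101, 0.1069]
eef_rot: [0.693, 0.721, 0.001, 0.0]
ft_force: [-2.4, 1.1, 8.1]
opening: 0.0137
finger_force: 28.7
```

carry_out(slide=[[0,0.003,0],[0,0.003,0],[0,0.002,0],[0,0,0]], angular=[[0,0,0],[0,0,0],[0,0,0],[0,0,0]])

```text
time_s: 43.87
tcp_pos: [0.5943, 0.3104, 0.1069]
eef_rot: [0.693, 0.721, 0.002, 0.0]
ft_force: [0.2, 1.2, 5.0]
opening: 0.0138
finger_force: 28.3
```

carry_out(slide=[[0,0.002,0],[0,0.002,0],[0,0,0]], angular=[[0,0,0],[0,0,0],[0,0,0]])

```text
time_s: 44.12
tcp_pos: [0.5981, 0.3106, 0.1069]
eef_rot: [0.693, 0.721, 0.001, 0.0]
ft_force: [-0.2, 0.5, 5.2]
opening: 0.0134
finger_force: 28.4
```

carry_out(slide=[[0,0.0015,0],[0,0.0015,0],[0,0,0]], angular=[[0,0,0],[0,0,0],[0,0,0]])

```text
time_s: 44.37
tcp_pos: [0.6005, 0.3107, 0.1069]
eef_rot: [0.693, 0.721, 0.001, -0.0]
ft_force: [-2.8, 2.0, 7.6]
opening: 0.0133
finger_force: 28.6
```

carry_out(slide=[[0,0.0015,0],[0,0.0015,0],[0,0,0]], angular=[[0,0,0],[0,0,0],[0,0,0]])

```text
time_s: 44.62
tcp_pos: [0.6007, 0.3107, 0.1068]
eef_rot: [0.693, 0.721, -0.001, -0.002]
ft_force: [-13.2, 1.8, 15.1]
opening: 0.013
finger_force: 29.7
```

carry_out(slide=[[0,0.0015,0],[0,0.0015,0],[0,0,0]], angular=[[0,0,0],[0,0,0],[0,0,0]])

```text
time_s: 44.87
tcp_pos: [0.6009, 0.3107, 0.1067]
eef_rot: [0.693, 0.721, -0.004, -0.003]
ft_force: [-26.3, 3.0, 22.7]
opening: 0.014
finger_force: 31.7
```

The fence is against its stop (26 N). Releasing and going to the lamp.

carry_out(slide=[[0,-0.004,0],[0,0,0],[0,0,0],[0,0,-0.03],[0,0,-0.04],[0,0,-0.04],[0,0,-0.04],[0,0,-0.04]], angular=[[0,0,0],[0,0,0],[0,0,0],[0,0,0],[0,0,0],[0,0,0],[0,0,0],[0,0,0]], grip=120)

```text
time_s: 45.53
tcp_pos: [0.6024, 0.3096, 0.2973]
eef_rot: [0.693, 0.721, 0.0, 0.0]
ft_force: [0.6, 0.0, -0.4]
opening: 0.0452
finger_force: 0.0
```

carry_out(slide=[[-0.02,0,-0.03],[-0.039,0.001,0],[-0.041,0.001,0],[-0.041,0.001,0],[-0.041,0.001,0],[-0.041,0.001,0],[-0.041,0.001,0],[-0.041,0.001,0]], angular=[[0,0,0],[0,0,0],[0,0,0],[0,0,0],[0,0,0],[0,0,0],[0,0,0],[0,0,0]])

```text
time_s: 46.2
tcp_pos: [0.6212, 0.0031, 0.3256]
eef_rot: [0.693, 0.721, 0.0, 0.0]
ft_force: [0.9, 0.9, 0.0]
opening: 0.0449
finger_force: 0.0
```

carry_out(slide=[[-0.041,0.001,0],[-0.041,0.001,0],[-0.041,0.001,0],[-0.041,0.001,0],[-0.041,0.001,0],[-0.04,0,0],[-0.02,0,0],[0,0,0]], angular=[[0,0,0],[0,0,0],[0,0,0],[0,0,0],[0,0,0],[0,0,0],[0,0,0],[0,0,0]])

```text
time_s: 46.87
tcp_pos: [0.6361, -0.2644, 0.3249]
eef_rot: [0.695, 0.719, -0.001, 0.001]
ft_force: [-0.1, 0.9, 0.2]
opening: 0.0453
finger_force: 0.0
```

```bash
cat > l.py <<'E'
from h import *
from g import go
import sys
np.set_printoptions(precision=4,suppress=True)
go();C={}
for cam in('wrist','top','scene'):
    c=C[cam]=shot(cam,sys.argv[1]+cam)
    for k,z in(('lamp',0),('lamp_grip',.175),('lamp_notch',.168),('hook',0),('hook_seat',.24),('fence_grip',.117),('tray_knob',.034)):
        for d in ctrl.place_of(cam,k)[:1]:
            if d['conf']>.3: print(cam,k,round(d['conf'],2),np.round(d['pixel']),atz(c,d['pixel'],z)[:2])
E
python3 l.py l1
```

```text
t 46.9 tcp [ 0.6361 -0.2644  0.3249] yaxis deg 2.0 tilt [ 0.    -0.002 -1.   ] q6 -0.43 open 0.0453 F [-0.1  0.9  0.2]
wrist lamp 0.75 [160. 284.] [ 0.6358 -0.2541]
wrist lamp_grip 0.77 [217. 293.] [ 0.6443 -0.2827]
wrist lamp_notch 0.63 [163. 282.] [ 0.6334 -0.2358]
wrist hook 0.9 [ 13. 316.] [ 0.6714 -0.0425]
top lamp 0.58 [191. 368.] [ 0.6413 -0.2612]
top lamp_grip 0.62 [169. 390.] [ 0.6445 -0.2809]
top lamp_notch 0.69 [176. 377.] [ 0.6284 -0.2462]
top hook 0.97 [181. 295.] [ 0.6755 -0.0425]
top hook_seat 0.63 [146. 301.] [ 0.6768 -0.0495]
top fence_grip 0.8 [194. 166.] [0.5988 0.3083]
top tray_knob 0.61 [222. 229.] [0.541  0.1481]
scene lamp 0.93 [342. 201.] [ 0.6363 -0.2644]
scene lamp_grip 0.57 [302. 181.] [ 0.6405 -0.2787]
scene lamp_notch 0.79 [291. 202.] [ 0.6302 -0.2359]
scene hook 0.71 [311. 296.] [ 0.6683 -0.0452]
scene hook_seat 0.73 [340. 202.] [ 0.7646 -0.2753]
scene tray_knob 0.67 [237. 341.] [0.5534 0.1527]
```

```bash
cat > lf.py <<'E'
from h import *
from g import go
from scipy.optimize import minimize
import itertools
B=lambda x0,x1,y0,y1,z0,z1:np.array(list(itertools.product((x0,x1),(y0,y1),(z0,z1))))
parts=[B(-.032,.032,-.055,.055,0,.03),B(-.018,.018,-.05,.05,.03,.094),B(-.022,.022,.055,.091,.01,.08),B(-.007,.007,-.061,.061,.168,.182),B(-.007,.007,-.061,-.05,.03,.175),B(-.007,.007,.05,.061,.03,.175)]
S=3
go();D=[]
for cam in('wrist','scene','top'):
    c=shot(cam);m=ctrl.trace(cam,'lamp')[0];print(cam,m['conf'],m['pixels'].sum(),np.round(m['box']));D.append((cam,c,m['pixels'].astype(np.float32)))
def cost(v,Ds):
    R2=R.from_euler('z',v[2]*10,degrees=True).as_matrix();t=np.array([v[0]/100,v[1]/100,0]);f=0
    for _,c,M in Ds:
        big=np.zeros((420*S,560*S),np.uint8)
        for P in parts:
            Q=np.array([proj(c,p)[::-1] for p in P@R2.T+t]);cv2.fillConvexPoly(big,cv2.convexHull(np.round((Q+.5)*S).astype(np.int32)),1)
        f+=np.abs(cv2.resize(big.astype(np.float32),(560,420),interpolation=cv2.INTER_AREA)-M).sum()/M.sum()
    return f
for Ds in(D,D[:1],D[1:]):
    x0=np.array([63.7,-25.8,1.5]);r=minimize(cost,x0,(Ds,),method='Nelder-Mead',options=dict(initial_simplex=[x0,x0+[1,0,0],x0+[0,1,0],x0+[0,0,.5]],xatol=.01,fatol=1e-4))
    yaw=r.x[2]*10;a=np.radians(yaw);o=r.x[:2]/100;y=np.array([-np.sin(a),np.cos(a)])
    print([d[0] for d in Ds],round(r.fun,3),o.round(4),'yaw',yaw.round(1),'grip',(o-.026*y).round(4),'notch',(o+.02*y).round(4))
E
python3 lf.py
```

```text
t 48.1 tcp [ 0.6364 -0.2592  0.3253] yaxis deg 2.2 tilt [-0.  0. -1.] q6 -0.43 open 0.0451 F [ 0.4 -0.4  0.1]
wrist 0.77 5965 [252.  95. 314. 257.]
scene 0.84 3694 [159. 278. 246. 366.]
top 0.59 1206 [340. 168. 386. 208.]
['wrist', 'scene', 'top'] 0.704 [ 0.6374 -0.2555] yaw 11.7 grip [ 0.6427 -0.2809] notch [ 0.6334 -0.2359]
['wrist'] 0.061 [ 0.638  -0.2563] yaw 11.9 grip [ 0.6433 -0.2817] notch [ 0.6339 -0.2367]
['scene', 'top'] 0.653 [ 0.6378 -0.2548] yaw 14.2 grip [ 0.6442 -0.28  ] notch [ 0.6329 -0.2354]
```

carry_out(slide=[[-0.0115,0.003,0],[-0.0115,0.003,0],[0,0,0.03],[0,0,0.035],[0,0,0.035],[0,0,0.035],[0,0,0.018],[0,0,0.002]], angular=[[0,0,0],[0,0,0],[0,0,-0.8],[0,0,-0.8],[0,0,0],[0,0,0],[0,0,0],[0,0,0]])

```text
time_s: 49.03
tcp_pos: [0.641, -0.2821, 0.1651]
eef_rot: [0.631, 0.776, -0.001, -0.004]
ft_force: [-1.7, 0.5, -0.8]
opening: 0.0451
finger_force: 0.0
```

carry_out(slide=[[0,0,0],[0,0,0],[0,0,0],[0,0,0],[0,0,0],[0,0,0]], angular=[[0,0,0],[0,0,0],[0,0,0],[0,0,0],[0,0,0],[0,0,0]], grip=255, grip_force=110)

```text
time_s: 49.53
tcp_pos: [0.6444, -0.283, 0.1725]
eef_rot: [0.63, 0.776, 0.0, 0.002]
ft_force: [-0.9, -4.6, 6.6]
opening: 0.0119
finger_force: 108.3
```

carry_out(slide=[[0,0,-0.003],[0,0,-0.004],[0,0,-0.004],[0,0,-0.004],[0,0,0],[0,0,0]], angular=[[0,0,0],[0,0,0],[0,0,0],[0,0,0],[0,0,0],[0,0,0]])

```text
time_s: 50.03
tcp_pos: [0.6434, -0.2819, 0.1855]
eef_rot: [0.63, 0.776, 0.0, 0.0]
ft_force: [1.2, 0.0, -3.5]
opening: 0.0119
finger_force: 107.3
```

Run:
```python
from h import *
from g import go
s,_,_=go();print(np.round(s['moment'],3),s['finger_force'])
c=shot('wrist');m=ctrl.trace('wrist','lamp')[0];print(m['box'])
for k in('lamp_notch','lamp_grip'):
  d=ctrl.place_of('wrist',k)[0];print(k,d)
```

```text
t 50.0 tcp [ 0.6434 -0.2819  0.1855] yaxis deg 11.9 tilt [ 0. -0. -1.] q6 -0.62 open 0.0119 F [ 1.2  0.  -3.5]
[-0.173 -0.061  0.007] 107.3488998413086
[244.2, 48.1, 324.4, 342.2]
lamp_notch {'pixel': [170.9, 282.8], 'conf': 0.75}
lamp_grip {'pixel': [277.5, 282.1], 'conf': 0.84}
```

carry_out(slide=[[0,0,-0.008],[0,0,-0.014],[0,0,-0.018],[0,0,-0.02],[0,0,-0.018],[0,0,-0.014],[0,0,-0.008],[0,0,0]], angular=[[0,0,0],[0,0,0],[0,0,0],[0,0,0],[0,0,0],[0,0,0],[0,0,0],[0,0,0]])

```text
time_s: 50.9
tcp_pos: [0.6443, -0.2824, 0.2887]
eef_rot: [0.63, 0.776, 0.001, 0.002]
ft_force: [0.8, -0.4, -3.2]
opening: 0.0118
finger_force: 107.5
```

```bash
sed -e "s/^parts=.*/parts=[B(-.01,.1,-.04,.04,0,.008),B(.067,.083,-.008,.008,0,.246),B(-.045,.075,-.005,.005,.23,.24),B(-.059,-.045,-.005,.005,.232,.254)]/" -e "s/'lamp')/'hook')/" -e "s/\[63.7,-25.8,1.5\]/[67.1,-4.5,0]/" lf.py > hf.py; python3 hf.py
```

```text
t 50.9 tcp [ 0.6443 -0.2824  0.2887] yaxis deg 11.8 tilt [ 0.004 -0.002 -1.   ] q6 -0.62 open 0.0118 F [ 0.8 -0.4 -3.2]
wrist 0.68 3011 [335.   0. 427.  44.]
scene 0.63 2592 [275. 218. 336. 352.]
top 0.74 1165 [284. 117. 312. 188.]
['wrist', 'scene', 'top'] 0.305 [ 0.6697 -0.0446] yaw 1.6 grip [ 0.6704 -0.0705] notch [ 0.6691 -0.0246]
['wrist'] 0.031 [ 0.6693 -0.0422] yaw 3.6 grip [ 0.6709 -0.0681] notch [ 0.668  -0.0222]
['scene', 'top'] 0.188 [ 0.6704 -0.0449] yaw 1.5 grip [ 0.6711 -0.0709] notch [ 0.6699 -0.0249]
```

carry_out(slide=[[0,-0.004,0],[0,-0.008,0],[0,-0.012,0],[0,-0.014,0],[0,-0.014,0],[0,-0.011,0],[0,-0.006,0],[0,-0.002,0]], angular=[[0,0,0.1],[0,0,0.2],[0,0,0.3],[0,0,0.3],[0,0,0.3],[0,0,0.25],[0,0,0.13],[0,0,0.05]])

```text
time_s: 51.87
tcp_pos: [0.5716, -0.2915, 0.2856]
eef_rot: [0.695, 0.719, -0.0, -0.0]
ft_force: [-0.5, -0.3, -3.3]
opening: 0.0118
finger_force: 107.5
```

carry_out(slide=[[0.006,0,0],[0.014,0,0],[0.022,0,0],[0.028,0,0],[0.028,0,0],[0.028,0,0],[0.026,0,0],[0.02,0,0]], angular=[[0,0,0],[0,0,0],[0,0,0],[0,0,0],[0,0,0],[0,0,0],[0,0,0],[0,0,0]])

```text
time_s: 52.53
tcp_pos: [0.5667, -0.116, 0.2852]
eef_rot: [0.694, 0.72, 0.0, -0.0]
ft_force: [0.6, -0.5, -3.7]
opening: 0.0118
finger_force: 107.5
```

carry_out(slide=[[0.012,0,0],[0.006,0,0],[0,0,0],[0,0,0],[0,0,0],[0,0,0]], angular=[[0,0,0],[0,0,0],[0,0,0],[0,0,0],[0,0,0],[0,0,0]])

```text
time_s: 53.03
tcp_pos: [0.5662, -0.1024, 0.2852]
eef_rot: [0.695, 0.719, -0.0, 0.0]
ft_force: [0.6, -0.3, -3.7]
opening: 0.012
finger_force: 107.5
```

```bash
python3 l.py l2; python3 hf.py
```

```text
t 53.0 tcp [ 0.5662 -0.1024  0.2852] yaxis deg 2.0 tilt [-0. -0. -1.] q6 -0.22 open 0.012 F [ 0.6 -0.3 -3.7]
wrist lamp_grip 0.89 [278. 284.] [ 0.5679 -0.1616]
wrist lamp_notch 0.89 [170. 282.] [ 0.5631 -0.0732]
wrist hook 0.57 [130. 369.] [ 0.6734 -0.0421]
wrist hook_seat 0.93 [149. 464.] [ 0.6702 -0.0433]
top hook 0.95 [185. 296.] [ 0.6614 -0.0444]
top hook_seat 0.77 [148. 298.] [ 0.6734 -0.0412]
top fence_grip 0.6 [195. 166.] [0.5946 0.3091]
top tray_knob 0.56 [222. 229.] [0.5396 0.1489]
scene lamp 0.97 [255. 262.] [ 0.4839 -0.0405]
scene lamp_grip 0.75 [199. 248.] [ 0.4502 -0.0534]
scene lamp_notch 0.56 [196. 270.] [0.4575 0.0003]
scene hook 0.55 [312. 294.] [ 0.6664 -0.051 ]
scene hook_seat 0.69 [244. 300.] [ 0.6683 -0.0461]
scene fence_grip 0.81 [205. 409.] [0.6019 0.3108]
scene tray_knob 0.6 [238. 340.] [0.5525 0.1496]
t 54.2 tcp [ 0.5661 -0.1014  0.2853] yaxis deg 2.1 tilt [ 0.  0. -1.] q6 -0.22 open 0.0116 F [ 0.2 -0.4 -3.1]
wrist 0.86 7629 [360. 101. 560. 172.]
scene 0.91 2476 [277. 220. 337. 353.]
top 0.65 677 [284. 118. 303. 188.]
['wrist', 'scene', 'top'] 1.094 [ 0.6703 -0.0433] yaw 0.8 grip [ 0.6707 -0.0693] notch [ 0.67   -0.0233]
['wrist'] 0.042 [ 0.6703 -0.0429] yaw 2.5 grip [ 0.6714 -0.0688] notch [ 0.6695 -0.0229]
['scene', 'top'] 0.958 [ 0.6706 -0.044 ] yaw -0.0 grip [ 0.6706 -0.07  ] notch [ 0.6706 -0.024 ]
```

carry_out(slide=[[0.004,0,0],[0.004,0.003,0],[0,0.008,0],[0,0.013,0],[0,0.017,0],[0,0.018,0],[0,0.017,0],[0,0.014,0]], angular=[[0,0,0],[0,0,0],[0,0,0],[0,0,0],[0,0,0],[0,0,0],[0,0,0],[0,0,0]])

```text
time_s: 55.2
tcp_pos: [0.6577, -0.0899, 0.2851]
eef_rot: [0.694, 0.72, 0.0, 0.0]
ft_force: [0.6, 0.0, -3.6]
opening: 0.0116
finger_force: 107.5
```

carry_out(slide=[[0,0.01,0],[0,0.005,0],[0,0.001,0],[0,0,0],[0,0,0],[0,0,0]], angular=[[0,0,0],[0,0,0],[0,0,0],[0,0,0],[0,0,0],[0,0,0]])

```text
time_s: 55.7
tcp_pos: [0.6712, -0.0897, 0.2854]
eef_rot: [0.694, 0.72, -0.0, -0.0]
ft_force: [-0.4, 0.7, -3.3]
opening: 0.0117
finger_force: 107.5
```

```bash
python3 l.py l3
```

```text
t 55.7 tcp [ 0.6712 -0.0897  0.2854] yaxis deg 2.1 tilt [-0.  0. -1.] q6 -0.17 open 0.0117 F [-0.4  0.7 -3.3]
wrist lamp_grip 0.77 [277. 283.] [ 0.6722 -0.1474]
wrist lamp_notch 0.92 [167. 282.] [ 0.6682 -0.0587]
top fence_grip 0.83 [193. 169.] [0.5996 0.3012]
top tray_knob 0.53 [222. 228.] [0.5387 0.1523]
scene lamp 0.6 [286. 291.] [ 0.6031 -0.0221]
scene lamp_grip 0.91 [235. 280.] [ 0.5811 -0.0407]
scene lamp_notch 0.72 [230. 303.] [0.5884 0.0117]
scene hook 0.81 [312. 293.] [ 0.6657 -0.0517]
scene hook_seat 0.83 [242. 298.] [ 0.6641 -0.0467]
scene fence_grip 0.68 [206. 407.] [0.6003 0.3064]
scene tray_knob 0.92 [237. 339.] [0.5484 0.1484]
```

View pics/l3wrist.png

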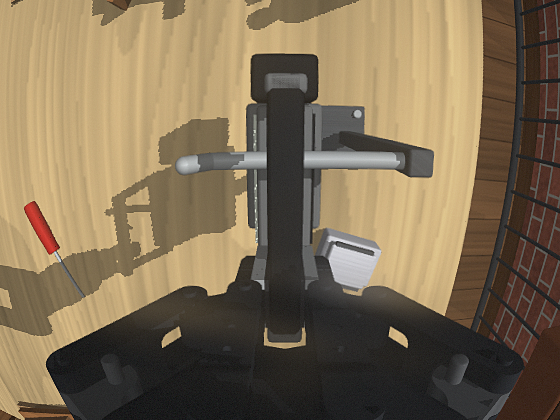

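The rod, at row 160, runs through the window under the bar and perpendicular to it, with the post at (415,165). Checking the notch's offset along the bar.

Run:
```python
from h import *
from g import go
go();c=shot('wrist')
f=c['frame'].astype(int).sum(2)
for col in(225,235,325,340,360,380):
    seg=f[135:185,col];r=np.where(seg>300)[0]+135 if 0 else None
    # bright grey: low saturation and bright
    px=c['frame'][130:190,col].astype(int);g=(px.max(1)-px.min(1)<25)&(px.mean(1)>95);rr=np.where(g)[0]+130
    if len(rr):print(col,rr.min(),rr.max(),[atz(c,(v,col),.235)[:2].round(4) for v in(rr.min(),rr.max())])
print('notch',atz(c,(167,282),.281)[:2],'expect px of notch',proj(c,[.6695,-.0437,.281]))
```

```text
t 56.9 tcp [ 0.6718 -0.0896  0.2853] yaxis deg 2.1 tilt [ 0.  0. -1.] q6 -0.17 open 0.0119 F [ 0.7 -0.5 -4.5]
225 154 167 [array([ 0.6371, -0.042 ]), array([ 0.6372, -0.0493])]
235 152 168 [array([ 0.6428, -0.0408]), array([ 0.6429, -0.0497])]
325 136 167 [array([ 0.6919, -0.0302]), array([ 0.6929, -0.0474])]
340 148 167 [array([ 0.7006, -0.0363]), array([ 0.7013, -0.047 ])]
360 132 167 [array([ 0.7114, -0.0267]), array([ 0.7128, -0.0464])]
380 152 168 [array([ 0.7238, -0.0371]), array([ 0.7247, -0.0462])]
notch [ 0.66912973 -0.04149899] expect px of notch [172.31624452 282.71020455]
```

Rod centre and notch agree to within 2 mm. Lowering gently.

carry_out(slide=[[0,0,0.003],[0,0,0.005],[0,0,0.006],[0,0,0.006],[0,0,0.006],[0,0,0.005],[0,0,0.003],[0,0,0]], angular=[[0,0,0],[0,0,0],[0,0,0],[0,0,0],[0,0,0],[0,0,0],[0,0,0],[0,0,0]])

```text
time_s: 57.62
tcp_pos: [0.6714, -0.0896, 0.2501]
eef_rot: [0.694, 0.72, -0.0, -0.001]
ft_force: [0.3, 0.9, -3.3]
opening: 0.0121
finger_force: 107.5
```

carry_out(slide=[[0,0,0.001],[0,0,0.001],[0,0,0.001],[0,0,0.001],[0,0,0],[0,0,0]], angular=[[0,0,0],[0,0,0],[0,0,0],[0,0,0],[0,0,0],[0,0,0]])

```text
time_s: 58.12
tcp_pos: [0.6718, -0.0896, 0.2473]
eef_rot: [0.694, 0.72, 0.0, -0.0]
ft_force: [-0.3, 0.1, -3.4]
opening: 0.0121
finger_force: 107.5
```

carry_out(slide=[[0,0,0.001],[0,0,0.001],[0,0,0],[0,0,0]], angular=[[0,0,0],[0,0,0],[0,0,0],[0,0,0]])

```text
time_s: 58.45
tcp_pos: [0.6717, -0.0896, 0.2452]
eef_rot: [0.694, 0.72, -0.0, -0.0]
ft_force: [-0.9, -0.1, -3.3]
opening: 0.012
finger_force: 107.5
```

```bash
python3 -c "
from g import *
s,_,_=go();print(np.round(s['moment'],3))"
```

```text
t 58.5 tcp [ 0.6717 -0.0896  0.2452] yaxis deg 2.1 tilt [-0.  0. -1.] q6 -0.17 open 0.012 F [-0.9 -0.1 -3.3]
[-0.178 -0.01   0.003]
```

carry_out(slide=[[0,0,0.001],[0,0,0],[0,0,0]], angular=[[0,0,0],[0,0,0],[0,0,0]])

```text
time_s: 58.7
tcp_pos: [0.6719, -0.0896, 0.2445]
eef_rot: [0.694, 0.72, 0.0, 0.0]
ft_force: [-0.5, -0.1, -2.6]
opening: 0.0119
finger_force: 107.9
```

carry_out(slide=[[0,0,0.001],[0,0,0],[0,0,0]], angular=[[0,0,0],[0,0,0],[0,0,0]])

```text
time_s: 58.95
tcp_pos: [0.672, -0.0897, 0.244]
eef_rot: [0.694, 0.72, 0.0, 0.0]
ft_force: [-1.5, -0.5, 3.9]
opening: 0.0119
finger_force: 108.6
```

```bash
python3 -c "
from g import *
s,_,_=go();print(np.round(s['moment'],3))"
```

```text
t 59.0 tcp [ 0.672  -0.0897  0.244 ] yaxis deg 2.1 tilt [ 0.001 -0.    -1.   ] q6 -0.17 open 0.0119 F [-1.5 -0.5  3.9]
[0.059 0.248 0.098]
```

Seated: the hook now bears the weight. Easing off, softening the grip, then opening.

carry_out(slide=[[0,0,-0.0005],[0,0,0],[0,0,0],[0,0,0]], angular=[[0,0,0],[0,0,0],[0,0,0],[0,0,0]], grip_force=20)

```text
time_s: 59.28
tcp_pos: [0.672, -0.0897, 0.244]
eef_rot: [0.694, 0.72, 0.0, 0.0]
ft_force: [-1.5, -1.8, 3.0]
opening: 0.0118
finger_force: 108.5
```

carry_out(slide=[[0,0,0],[0,0,0],[0,0,0],[0,0,0],[0,0,0],[0,0,0]], angular=[[0,0,0],[0,0,0],[0,0,0],[0,0,0],[0,0,0],[0,0,0]], grip=140)

```text
time_s: 59.78
tcp_pos: [0.6718, -0.0896, 0.2437]
eef_rot: [0.694, 0.72, -0.0, -0.0]
ft_force: [-0.5, 0.1, -0.4]
opening: 0.0385
finger_force: 0.0
```

Run:
```python
from h import *
from g import go
go();c=shot('wrist','h1');print(ctrl.place_of('wrist','lamp_notch')[0],ctrl.place_of('wrist','lamp_grip')[0],ctrl.trace('wrist','lamp')[0]['box'])
```

```text
t 59.8 tcp [ 0.6718 -0.0896  0.2437] yaxis deg 2.1 tilt [-0.  0. -1.] q6 -0.17 open 0.0385 F [-0.5  0.1 -0.4]
{'pixel': [172.7, 281.9], 'conf': 0.66} {'pixel': [280.7, 285.6], 'conf': 0.7} [242.6, 55.2, 321.5, 349.3]
```

carry_out(slide=[[0,0,-0.008],[0,0,-0.012],[0,0,-0.015],[0,0,-0.02],[0,0,-0.025],[0,0,-0.03],[0,0,-0.03],[0,0,0]], angular=[[0,0,0],[0,0,0],[0,0,0],[0,0,0],[0,0,0],[0,0,0],[0,0,0],[0,0,0]])

```text
time_s: 60.65
tcp_pos: [0.6739, -0.0899, 0.3925]
eef_rot: [0.694, 0.72, 0.003, 0.004]
ft_force: [-0.1, -0.5, 0.9]
opening: 0.0386
finger_force: 0.0
```

carry_out(slide=[[-0.02,-0.02,0],[-0.02,-0.03,0],[-0.02,-0.03,0],[-0.02,-0.03,0],[-0.02,-0.03,0],[0,0,0],[0,0,0],[0,0,0]], angular=[[0,0,0],[0,0,0],[0,0,0],[0,0,0],[0,0,0],[0,0,0],[0,0,0],[0,0,0]])

```text
time_s: 61.32
tcp_pos: [0.5359, -0.1946, 0.385]
eef_rot: [0.694, 0.72, 0.001, 0.001]
ft_force: [0.7, 0.6, -0.2]
opening: 0.0386
finger_force: 0.0
```

carry_out(slide=[[0,0,0],[0,0,0],[0,0,0],[0,0,0],[0,0,0],[0,0,0],[0,0,0],[0,0,0]], angular=[[0,0,0],[0,0,0],[0,0,0],[0,0,0],[0,0,0],[0,0,0],[0,0,0],[0,0,0]])

```text
time_s: 61.98
tcp_pos: [0.5355, -0.1946, 0.3837]
eef_rot: [0.694, 0.72, -0.0, -0.0]
ft_force: [0.2, -0.2, -0.1]
opening: 0.0383
finger_force: 0.0
```

```bash
python3 - <<'E'
from h import *
from g import go
np.set_printoptions(precision=4,suppress=True)
for i in range(4):
    s,_,_=go()
    c=shot('scene','e%d'%i);d=ctrl.trace('scene','lamp')[0];n=ctrl.place_of('scene','lamp_notch')[0];g=ctrl.place_of('scene','lamp_grip')[0];o=ctrl.place_of('scene','lamp')[0]
    print(np.round(d['box'],1),'notch',n['pixel'],atz(c,n['pixel'],.24)[:2],'grip',atz(c,g['pixel'],.247)[:2],'lamp',atz(c,o['pixel'],.072)[:2],round(o['conf'],2))
for k,z in(('fence_grip',.117),('tray_knob',.034)):
    d=ctrl.place_of('scene',k)[0];print(k,atz(c,d['pixel'],z))
E
python3 - <<'E'
import cv2
im=cv2.imread('pics/e3.png');cv2.imwrite('pics/e3c.png',cv2.resize(im[160:370,180:460],None,fx=2.8,fy=2.8,interpolation=cv2.INTER_CUBIC))
E
```

```text
t 62.0 tcp [ 0.5355 -0.1946  0.3837] yaxis deg 2.1 tilt [-0.  0. -1.] q6 -0.39 open 0.0383 F [ 0.2 -0.2 -0.1]
[259.9 229.  324.4 316.7] notch [241.1, 299.0] [ 0.6628 -0.044 ] grip [ 0.6708 -0.0868] lamp [ 0.6704 -0.0723] 0.83
t 62.2 tcp [ 0.5355 -0.1946  0.3838] yaxis deg 2.1 tilt [ 0.  0. -1.] q6 -0.39 open 0.0386 F [ 0.5 -0.8 -0.4]
[260.5 230.4 330.5 318.6] notch [240.6, 300.1] [ 0.6627 -0.0415] grip [ 0.6656 -0.0836] lamp [ 0.6663 -0.0651] 0.88
t 62.5 tcp [ 0.5355 -0.1946  0.3838] yaxis deg 2.1 tilt [ 0. -0. -1.] q6 -0.39 open 0.0385 F [1.  0.5 0.4]
[262.4 229.3 332.5 318.5] notch [239.4, 299.5] [ 0.6596 -0.041 ] grip [ 0.672  -0.0904] lamp [ 0.6689 -0.0624] 0.57
t 62.7 tcp [ 0.5355 -0.1946  0.3838] yaxis deg 2.1 tilt [ 0. -0. -1.] q6 -0.39 open 0.0385 F [0.3 0.4 0.4]
[259.2 228.5 324.2 317.7] notch [242.2, 298.7] [ 0.6649 -0.0458] grip [ 0.6666 -0.0852] lamp [ 0.6629 -0.0651] 0.64
fence_grip [0.5966 0.3077 0.117 ]
tray_knob [0.5442 0.1522 0.034 ]
```

carry_out(slide=[[0,0,0],[0,0,0],[0,0,0],[0,0,0],[0,0,0],[0,0,0],[0,0,0],[0,0,0]], angular=[[0,0,0],[0,0,0],[0,0,0],[0,0,0],[0,0,0],[0,0,0],[0,0,0],[0,0,0]])

```text
time_s: 63.75
tcp_pos: [0.5355, -0.1946, 0.3838]
eef_rot: [0.694, 0.72, 0.0, -0.0]
ft_force: [-0.4, 0.1, -0.2]
opening: 0.0387
finger_force: 0.0
```

Run:
```python
from h import *
np.set_printoptions(precision=3,suppress=True)
F=[cv2.imread('pics/e%d.png'%i).astype(int) for i in range(4)]
c=shot('scene','e4');F.append(cv2.imread('pics/e4.png').astype(int));F.append(shot('scene')['frame'][:,:,::-1].astype(int))
for a,b in((0,1),(0,3),(3,4),(4,5)):
    D=np.abs(F[a]-F[b]).max(2)[215:330,245:345];print(a,b,(D>25).sum(),D.mean())
t=shot('top')
for cam,cc in(('scene',c),('top',t)):
  for k in('hinge_a','perch_a','chimney'):
    print(cam,k,[(round(d['conf'],2),atz(cc,d['pixel'],0)[:2]) for d in ctrl.place_of(cam,k)[:2]])
```

```text
0 1 1 3.0589565217391304
0 3 14 3.0760869565217392
3 4 5 3.071565217391304
4 5 0 3.0650434782608698
scene hinge_a []
scene perch_a []
scene chimney []
top hinge_a [(0.69, array([ 0.761, -0.205]))]
top perch_a []
top chimney [(0.26, array([ 0.787, -0.06 ]))]
```

The lamp is hanging still, no fittings are left on the bench (the "hinge" at 0.761 is the battery), and the tray and fence are home.

```bash
python3 -c "
from rig import ctrl
print(ctrl.job_done())"
```

```text
the job is handed in; nothing more can be done
None
```

The job is handed in, with no verdict shown: all five fittings are in the tray, the tray is fully home, the fence is against its parking stop, and the lamp hangs level and still on the hook.

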